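# Lay the cut stones on their sawn brass back plates

## Task

Four turquoise stones are cut and a brass back plate has been sawn for each: lay every stone, dome up, on the plate of its own shape and size, centred and turned the same way as the plate (the pear's point over the plate's point), so that the bezels can be marked out. Set the stones down rather than dropping them, and leave the finished brooch on the bench where it is.

Things in the scene. Friction and masses are not known exactly. Their poses are not given: they have to be found in the camera images.
- large_oval: Loose stone, large oval 64 x 46 mm, about 85 g. Flat underside, upright edge (to grip) 10 mm high, low dome above, 16 mm high in all; turquoise with brown veins. Origin: centre of the underside; x along the 64 mm, y along the 46 mm, z up.
- small_oval: Loose stone, small oval 46 x 34 mm, about 45 g. Flat underside, upright edge (to grip) 10 mm high, low dome above, 16 mm high in all; turquoise with brown veins. Origin: centre of the underside; x along the 46 mm, y along the 34 mm, z up.
- pear: Loose stone, pear (teardrop) 66 x 42 mm, about 70 g: round end of radius 21 mm, straight sides to one point. Flat underside, upright edge (to grip) 10 mm high, low dome above, 16 mm high in all; turquoise with brown veins. Origin: underside, AT THE POINT; +x looks from the round end out through the point: the round end's centre (widest place, 42 mm across y) is at x = -45 mm; z up.
- navette: Loose stone, navette (pointed at both ends, like a slim leaf) 70 x 32 mm, about 50 g. Flat underside, upright edge (to grip) 10 mm high, low dome above, 16 mm high in all; turquoise with brown veins. Origin: centre of the underside; x along the 70 mm, y along the 32 mm, z up.
- plate_large_oval: Fixed white block 92 x 72 x 12 mm, 2 mm brass pinned on it: brass face (for the stone) 14 mm above the bench; 3 pin heads at its edge rise 1 mm more. Brass: large oval 76 x 58 mm (the stone's outline plus 6 mm all round). Origin: under the centre of the brass, at bench height (z = 0); x along the 76 mm, z up.
- plate_small_oval: Fixed white block 92 x 72 x 12 mm, 2 mm brass pinned on it: brass face (for the stone) 14 mm above the bench; 3 pin heads at its edge rise 1 mm more. Brass: small oval 58 x 46 mm (the stone's outline plus 6 mm all round). Origin: under the centre of the brass, at bench height (z = 0); x along the 58 mm, z up.
- plate_pear: Fixed white block 92 x 72 x 12 mm, 2 mm brass pinned on it: brass face (for the stone) 14 mm above the bench; 3 pin heads at its edge rise 1 mm more. Brass: pear, 6 mm wider than the stone all round. Origin: at z = 0 under where the stone's point belongs, 6 mm inside the brass's rounded tip; +x looks from the round end out through the point: centre of the round end at x = -45 mm.
- plate_navette: Fixed white block 92 x 72 x 12 mm, 2 mm brass pinned on it: brass face (for the stone) 14 mm above the bench; 3 pin heads at its edge rise 1 mm more. Brass: navette 82 x 44 mm (the stone's outline plus 6 mm all round). Origin: under the centre of the brass, at bench height (z = 0); x along the 82 mm, z up.
- brooch: Loose finished brooch lying among the stones, to be left where it is: a six-petalled brass flower with dark blue inlay, 42 mm across, 8 mm high. Origin: centre of its underside, z up.
Things that resemble listed ones, but are neither listed nor needed, are in the scene too. Leave any white look-alike of the pear alone. What is shaped like the navette but pink is not meant.

How it is judged (in metres and radians):
At the end, for the whole second after the job is handed in: Each stone lies flat (within 0.07 rad) and still, dome up, on the brass of its own shape: origin within 8 mm of the plate's seen from above, x axis within 0.21 rad, underside 11.5 to 18 mm above the bench, the pear's point at the plate's point. The brooch is within 12 mm of its start. All released (horizontal distance between large_oval and plate_large_oval below 0.008 m and angle between the x axis of large_oval and the x axis of plate_large_oval, either way round below 0.21 rad and z of large_oval in the frame of plate_large_oval between 0.0115 and 0.018 m and angle between each of large_oval, small_oval, pear, navette's own z axis and vertical below 0.07 rad and linear speed of each of large_oval, small_oval, pear, navette below 0.02 m/s and angular speed of each of large_oval, small_oval, pear, navette below 0.2 rad/s and horizontal distance between small_oval and plate_small_oval below 0.008 m and angle between the x axis of small_oval and the x axis of plate_small_oval, either way round below 0.21 rad and z of small_oval in the frame of plate_small_oval between 0.0115 and 0.018 m and horizontal distance between pear and plate_pear below 0.008 m and angle between the x axis of pear and the x axis of plate_pear, either way round below 0.21 rad and z of pear in the frame of plate_pear between 0.0115 and 0.018 m and horizontal distance between navette and plate_navette below 0.008 m and angle between the x axis of navette and the x axis of plate_navette, either way round below 0.21 rad and z of navette in the frame of plate_navette between 0.0115 and 0.018 m and distance of brooch from where it was at the start of the episode below 0.012 m); the robot touches nothing.
It fails at once if the large oval stone is dropped or flung (moves faster than 0.5 m/s while no finger touches it: a fall of about 13 mm) (linear speed of large_oval above 0.5 m/s and contact force between the fingers and large_oval below 0.01 N).
It fails at once if the small oval stone is dropped or flung (moves faster than 0.5 m/s while no finger touches it: a fall of about 13 mm) (linear speed of small_oval above 0.5 m/s and contact force between the fingers and small_oval below 0.01 N).
It fails at once if the pear stone is dropped or flung (moves faster than 0.5 m/s while no finger touches it: a fall of about 13 mm) (linear speed of pear above 0.5 m/s and contact force between the fingers and pear below 0.01 N).
It fails at once if the navette stone is dropped or flung (moves faster than 0.5 m/s while no finger touches it: a fall of about 13 mm) (linear speed of navette above 0.5 m/s and contact force between the fingers and navette below 0.01 N).
It fails at once if the finished brooch is moved more than 12 mm (distance of brooch from where it was at the start of the episode above 0.012 m).
It also fails if it takes over 96 s, if anything falls off the work surface, if the arm or the gripper's body presses on something with over 40 N, if the wrist force passes 120 N, or if a joint passes its speed limit or range.

## Robot

A 6-joint arm with a two-finger parallel gripper is mounted at the origin on the work surface. World frame = base frame: x ahead of the robot, y to its left, z up, the work surface at z = 0. Lengths are in m, angles in degrees, forces in N, time in s.
With the tool pointing down it reaches from about 0.275 to 0.975 m from the base axis. Payload 8.4 kg.
Tool frame: the origin (TCP) lies at the centre of the arm's flange, where the gripper is bolted on; the fingertips stand manip.tips_ahead ahead of it and the grasp point (between the pads) lies 171 mm ahead of it (manip.tips_ahead is the distance from the TCP to the fingertips, in m); z points along the fingers, x is the direction in which the jaws open and shut, and the axes are right-handed (so a half turn about z gives the same grasp; the last joint's range is limited). The gripper opens to 92 mm and grips with 3 to 60 N. Pads are 20 mm wide; open, the fingers measure 128 mm over their backs; the gripper's body (75 mm by 189 mm) begins 69 mm behind the grasp point.
Start: joints at [-75.08, 20.225, 93.587, -0, 66.188, -0.138], TCP at [0.162, -0.604, 0.405] pointing down, gripper open.
Joint ranges: [-150.9, 150.9], [-52.94, 120.26], [3.33, 152.33], [-74.26, 254.26], [0, 154.13], [-172.89, 172.89]. Speed limits (degrees/s): [127.2, 127.2, 159.86, 180, 180, 180].

## Interface

Orientations are given as a 3x3 rotation matrix whose columns are the frame's x, y, z axes.
In Python, from plant import manip, optics gives the robot as it stands.
- The arm moves only by the tool apply_moves, never from a script. Its argument "deltas" is a list of rows, each an object with "jaw": the finger opening in cm, from 0 to 9.19; "delta_pos": the shift along the tool's x, y, z in cm, a list of three; "turn": the turn about the tool's z in degrees. A call has 1 to 12 rows; each row is the pose to reach, as a shift and turn from the pose measured when the call began, along the tool's axes at that moment; what a row does not reach only later rows make up. A row lasts 1/12 s, in which the tool goes at most 41.7 mm and 7.16 degrees, less where a joint would pass 70% of its speed; a pose out of reach is approached as far as the arm can. A call with a gripper value outside its range is refused whole. The fingers move at their own pace and stop on an object; "grip_force" is the grip in N (left out, the last holds). Time passes only in rows, so rows that repeat a pose let the fingers close. It gives the time, the measured TCP pose, the force and the opening at its end, in the units of the state.
- manip.sense(): the state, without advancing time (a new reading comes with each control period).
- optics.get_image(name): name is "scene" or "side" or "wrist"; returns a dict with "image" (384x512x3 uint8, red, green, blue), "fx", "fy", "cx", "cy" (pixels), "D" ([k1, k2, p1, p2, k3] as OpenCV has them; the pictures are not rectified), "eye" and "rotation" of the camera in the world; the wrist camera has in their place "mount" (4x4, takes a point from camera to tool coordinates, whose origin is the TCP and whose axes are the tool frame's). Camera axes: x right, y up, looking along -z (the intrinsics and any distortion apply to the point x, -y, -z); pixel columns grow to the right and rows downward; lengths in m; the calibration is good to about 2 mm. A picture is of the moment at which its call begins: read the wrist's pose just before it. There is no depth.
- manip.close_job(): hands the job in, once; it reports no verdict.
Trained networks look in the newest picture that a camera, given by its name, has taken for a name from the list of things; names that differ only in an ending like _2 or _b are one class to them, and where a whole thing is asked for, a point or a joint stands for the part that bears it (a point fixed in the world has none). Each returns a list of dicts, best first, with "conf" (0 to 1); they miss things now and then, are a little off and sometimes report something else, mostly with a low value. They report only what shows in the picture. A call takes as long as a camera call. They do not tell look-alikes from the thing itself.
- optics.recognise(thing, camera): "centre" ([x, y, z] in m, in the coordinates of the camera as it stood for that picture, good to about 4 mm: the middle of the surface that is visible of it).
The state is a dict: "time_s": time; "joint_pos": joint angles; "joint_vel": joint speeds; "effort": joint torques, N m; "ee_pos": TCP position; "tool_rot": TCP orientation; "force": force on the tool from outside, world axes, zero at the start; "ft_torque": the same for the moment, N m; "width": opening from 0.0 (shut) to 1.0 (fully open).
Only numpy, scipy, OpenCV 4.12 (cv2) and the standard library are available. Lean on these libraries where they do the work, as an engineer would, in place of code of your own. Each camera call takes 0.05 s, during which the arm holds its last target.

## Working session

There is one attempt and no reset: what is moved stays moved. The work goes in short steps, Python scripts to look and compute and a tool call to move; the robot and the scene stay as the last step left them, time stands still between calls to the robot, and variables do not carry over. Pictures are saved under pics/ and viewed, and the job is handed in when it is done.

Besides the shell and the picture viewer there is one more tool, called after "Request:" in YAML: its name, and indented under it one key for each argument. apply_moves: Moves the arm, as the interface text tells. Its arguments: {"type":"object","properties":{"deltas":{"type":"array","items":{"type":"object","properties":{"jaw":{"type":"number"},"delta_pos":{"type":"array","items":{"type":"number"}},"turn":{"type":"number"}}}},"grip_force":{"type":"number"}},"required":["deltas"]}

```bash
ls; mkdir -p pics; python3 - <<'E'
from plant import manip, optics
import cv2
s=manip.sense(); print(s, manip.tips_ahead)
for n in ["scene","side","wrist"]:
    d=optics.get_image(n); cv2.imwrite(f"pics/{n}0.png",d["image"][:,:,::-1])
    print(n,{k:v for k,v in d.items() if k!="image"})
E
```

```text
pics
{'time_s': 0.0, 'joint_pos': array([-7.50808491e+01,  2.02628854e+01,  9.36293791e+01, -1.44822699e-03,
        6.61877049e+01, -1.37085688e-01]), 'joint_vel': array([ 0.01231285,  0.06161678, -0.03375524,  0.01124385,  0.03272125,
       -0.07714778]), 'effort': array([ 3.46192726e-03, -5.93839109e+01, -3.34208000e+01,  7.00158463e-02,
        2.32582149e-02, -9.86757846e-05]), 'ee_pos': array([ 0.16229421, -0.60331602,  0.4039569 ]), 'tool_rot': array([[ 2.59776593e-01, -9.65668668e-01, -3.81684000e-04],
       [-9.65667735e-01, -2.59776873e-01,  1.34272698e-03],
       [-1.39578205e-03,  1.97708826e-05, -9.99999026e-01]]), 'force': array([ 0.44059901, -0.21105558,  0.05311713]), 'ft_torque': array([-0.00347216,  0.02818932,  0.00790773]), 'width': 0.9984814201032199} 0.1901
scene {'fx': 479.5349582057363, 'fy': 479.5349582057363, 'cx': 259.25784418211197, 'cy': 195.99920231842796, 'D': array([-0.04192141,  0.        ,  0.        ,  0.        ,  0.        ]), 'eye': array([ 1.25713323, -0.00475572,  0.83075498]), 'rotation': array([[-0.02872885, -0.73541438,  0.67700838],
    
[... 331 characters left out ...]
5]), 'rotation': array([[ 0.96314275,  0.13955229, -0.22995913],
       [-0.2681502 ,  0.56564886, -0.77983129],
       [ 0.02124888,  0.81275244,  0.58222157]])}
wrist {'fx': 298.9386827175474, 'fy': 298.9386827175474, 'cx': 252.08606565611112, 'cy': 194.4084221313535, 'D': array([-0.07241016,  0.        ,  0.        ,  0.        ,  0.        ]), 'mount': array([[ 9.99999862e-01,  5.03381683e-04,  1.49035179e-04,
         5.04582858e-04],
       [ 5.24979431e-04, -9.58263152e-01, -2.85887139e-01,
        -8.19852308e-02],
       [-1.09542887e-06,  2.85887177e-01, -9.58263284e-01,
         2.06651580e-02],
       [ 0.00000000e+00,  0.00000000e+00,  0.00000000e+00,
         1.00000000e+00]])}
```

View pics/scene0.png

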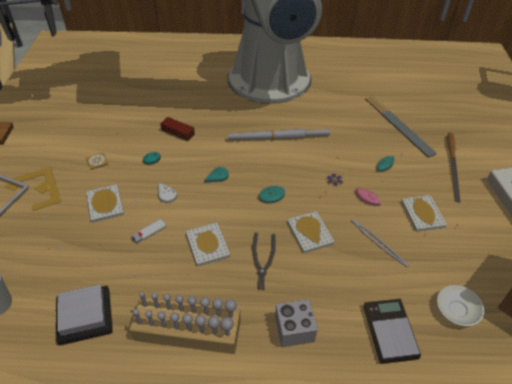

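View pics/side0.png

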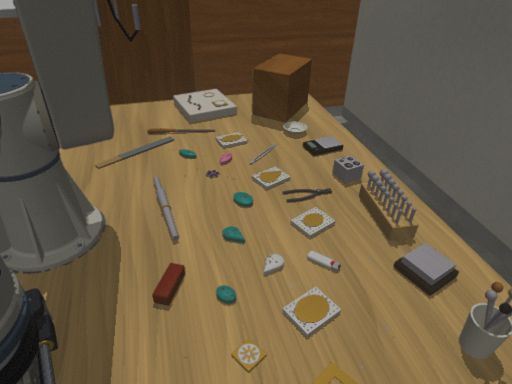

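View pics/wrist0.png

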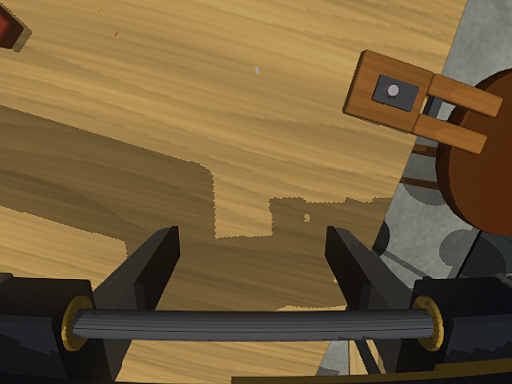

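Scene picture: small oval stone at (152,158), pear (217,175), large oval (272,194) and navette (386,163). The plates are large oval (104,202), small oval (208,243), pear (311,231) and navette (425,212). The brooch is at (335,179). The decoys are a white pear at (167,193) and a pink navette at (368,196). Next I'll fit silhouettes in both fixed cameras.

```bash
cat > h.py <<'E'
import numpy as np, cv2
from scipy.optimize import minimize
from plant import manip, optics
def grab(n):
    s=manip.sense(); d=optics.get_image(n)
    if n=="wrist":
        T=np.eye(4);T[:3,:3]=s["tool_rot"];T[:3,3]=s["ee_pos"]
        M=T@d["mount"]; d["eye"]=M[:3,3]; d["rotation"]=M[:3,:3]
    d["K"]=np.array([[d["fx"],0,d["cx"]],[0,d["fy"],d["cy"]],[0,0,1.]]); return d
F=np.diag([1.,-1,-1])
def proj(d,P):
    R=F@d["rotation"].T; t=-R@d["eye"]
    p,_=cv2.projectPoints(np.asarray(P,float).reshape(-1,1,3),cv2.Rodrigues(R)[0],t,d["K"],d["D"]); return p[:,0]
def unproj(d,uv,z):
    u=cv2.undistortPoints(np.asarray(uv,float).reshape(-1,1,2),d["K"],d["D"])[:,0]
    r=np.c_[u,np.ones(len(u))]@(d["rotation"]@F).T
    return d["eye"]+r*((z-d["eye"][2])/r[:,2])[:,None]
def outline(shape,grow=0):
    a=np.linspace(0,2*np.pi,120,endpoint=False)
    if shape=="large_oval": return np.c_[(.032+grow)*np.cos(a),(.023+grow)*np.sin(a)]
    if shape=="small_oval": return np.c_[(.023+grow)*np.cos(a),(.017+grow)*np.sin(a)]
    if shape=="pear":
        c=np.c_[-.045+(.021+grow)*np.cos(a),(.021+grow)*np.sin(a)]
        p=np.c_[grow*np.cos(a),grow*np.sin(a)] if grow else np.zeros((1,2))
        return cv2.convexHull(np.r_[c,p].astype(np.float32))[:,0].astype(float)
    if shape=="navette":
        L,W=.035,.016; r=(L*L+W*W)/(2*W); x=np.linspace(-L,L,60)
        y=np.sqrt(r*r-x*x)-(r-W); o=np.r_[np.c_[x,y],np.c_[x,-y]]
        if grow: o=(o[:,None]+grow*np.c_[np.cos(a),np.sin(a)][None]).reshape(-1,2)
        return cv2.convexHull(o.astype(np.float32))[:,0].astype(float)
def model(shape,kind):
    if kind=="plate": 
        o=outline(shape,.006); return np.c_[o,np.zeros(len(o))]
    o=outline(shape); c=o.mean(0) if shape!="pear" else np.array([-.04,0])
    L=[np.c_[o,0*o[:,0]],np.c_[o,0*o[:,0]+.010]]
    for f in (.85,.6,.3,): L.append(np.c_[c+(o-c)*f,0*o[:,0]+.010+.006*(1-f*f)])
    return np.vstack(L)
def mask(d,kind):
    h=cv2.cvtColor(d["image"],cv2.COLOR_RGB2HSV); H,S,V=[h[...,i].astype(int) for i in range(3)]
    if kind=="stone": m=(H>75)&(H<100)&(S>110)
    else: m=(H>15)&(H<24)&(S>175)
    m=m.astype(np.uint8)*255
    return cv2.morphologyEx(m,cv2.MORPH_CLOSE,np.ones((7,7)) if d.get("big") else np.ones((3,3)))
def blob(m,uv):
    n,l,st,c=cv2.connectedComponentsWithStats(m)
    k=[i for i in range(1,n) if st[i,4]>30]
    i=min(k,key=lambda i:np.hypot(*(c[i]-uv)))
    return (l==i).astype(np.uint8)*255,c[i],st[i]
def resid(d,cont,P):
    hull=cv2.convexHull(proj(d,P).astype(np.float32))
    return np.array([cv2.pointPolygonTest(hull,(float(x),float(y)),True) for x,y in cont])
def fit(views,shape,kind,x0,fitz=True):
    """views: list of (d,contour). x0=[x,y,z,yaw]"""
    M=model(shape,kind)
    def cost(q):
        x,y,z,w=q[0]*.01,q[1]*.01,(q[2]*.01 if fitz else x0[2]),q[3]
        R=np.array([[np.cos(w),-np.sin(w)],[np.sin(w),np.cos(w)]])
        P=np.c_[M[:,:2]@R.T+[x,y],M[:,2]+z]; e=0
        for d,c in views: e+=np.mean(np.minimum(np.abs(resid(d,c,P)-.0),6)**2)
        return e
    best=None
    for w in np.arange(0,2*np.pi if shape=="pear" else np.pi,np.pi/6) if x0[3] is None else [x0[3]]:
        p0=np.array([x0[0],x0[1]])
        if shape=="pear" and x0[3] is None: p0=p0+.035*np.array([np.cos(w),np.sin(w)])
        r=minimize(cost,[p0[0]*100,p0[1]*100,x0[2]*100,w],method="Nelder-Mead",options=dict(initial_simplex=None,maxiter=500,xatol=2e-3,fatol=1e-3))
        if best is None or r.fun<best.fun: best=r
    q=best.x; return np.array([q[0]*.01,q[1]*.01,q[2]*.01 if fitz else x0[2],np.degrees(q[3])]),best.fun
def contour(m):
    c=max(cv2.findContours(m,cv2.RETR_EXTERNAL,cv2.CHAIN_APPROX_NONE)[0],key=cv2.contourArea)
    return cv2.convexHull(c)[:,0] if False else c[:,0]
E
cat > a.py <<'E'
from h import *
V={n:grab(n) for n in("scene","side")}
rec={}
for t in ["large_oval","small_oval","pear","navette","plate_large_oval","plate_small_oval","plate_pear","plate_navette","brooch"]:
    for n in V:
        d=V[n]
        for r in optics.recognise(t,n)[:3]:
            w=d["eye"]+d["rotation"]@np.array(r["centre"]); print(t,n,round(r["conf"],2),w.round(3),proj(d,[w])[0].round())
for n in V:
    for k in("stone","plate"):
        cv2.imwrite(f"pics/m_{n}_{k}.png",mask(V[n],k))
E
python3 a.py
```

```text
large_oval scene 0.62 [0.494 0.014 0.013] [272. 193.]
large_oval side 0.48 [0.487 0.007 0.012] [242. 199.]
small_oval scene 0.52 [ 0.387 -0.288  0.016] [151. 157.]
small_oval side 0.76 [ 0.377 -0.299  0.012] [226. 296.]
pear scene 0.82 [ 0.504 -0.232  0.012] [166. 193.]
pear scene 0.53 [ 0.441 -0.12   0.01 ] [217. 176.]
pear side 0.68 [ 0.43  -0.121  0.016] [232. 232.]
pear side 0.52 [ 0.491 -0.242  0.007] [271. 266.]
navette scene 0.74 [0.502 0.234 0.007] [366. 200.]
navette scene 0.64 [0.384 0.295 0.014] [385. 164.]
navette side 0.5 [0.371 0.289 0.017] [187. 152.]
plate_large_oval scene 0.95 [ 0.544 -0.368  0.013] [104. 204.]
plate_large_oval scene 0.38 [ 0.389 -0.285  0.014] [152. 158.]
plate_large_oval side 0.77 [ 0.53  -0.376  0.007] [311. 312.]
plate_small_oval scene 0.79 [ 0.648 -0.125  0.014] [206. 244.]
plate_small_oval side 0.93 [ 0.636 -0.125  0.013] [312. 220.]
plate_small_oval side 0.24 [ 0.376 -0.298  0.012] [225. 295.]
plate_small_oval side 0.18 [0.535 0.346 0.012] [232. 140.]
plate_pear scene 0.94 [0.605 0.097 0.013] [310. 231.]
plate_pear side 0.95 [0.594 0.094 0.012] [270. 176.]
plate_pear side 0.6 [ 0.635 -0.126  0.015] [312. 220.]
plate_navette scene 0.77 [0.539 0.36  0.013] [424. 212.]
plate_navette side 0.58 [0.531 0.348 0.013] [231. 139.]
brooch side 0.5 [0.432 0.165 0.004] [212. 173.]
```

Request:
apply_moves:
  deltas:
    - {"delta_pos": [-32.3,-35.4,-4.6],"turn": 0,"jaw": 9.1}
    - {"delta_pos": [-32.3,-35.4,-4.6],"turn": 0,"jaw": 9.1}
    - {"delta_pos": [-32.3,-35.4,-4.6],"turn": 0,"jaw": 9.1}
    - {"delta_pos": [-32.3,-35.4,-4.6],"turn": 0,"jaw": 9.1}
    - {"delta_pos": [-32.3,-35.4,-4.6],"turn": 0,"jaw": 9.1}
    - {"delta_pos": [-32.3,-35.4,-4.6],"turn": 0,"jaw": 9.1}
    - {"delta_pos": [-32.3,-35.4,-4.6],"turn": 0,"jaw": 9.1}
    - {"delta_pos": [-32.3,-35.4,-4.6],"turn": 0,"jaw": 9.1}
    - {"delta_pos": [-32.3,-35.4,-4.6],"turn": 0,"jaw": 9.1}
    - {"delta_pos": [-32.3,-35.4,-4.6],"turn": 0,"jaw": 9.1}
    - {"delta_pos": [-32.3,-35.4,-4.6],"turn": 0,"jaw": 9.1}
    - {"delta_pos": [-32.3,-35.4,-4.6],"turn": 0,"jaw": 9.1}

```text
time_s: 2.15
ee_pos: [0.4217, -0.1967, 0.4515]
tool_rot: [[0.261, -0.965, 0.002], [-0.965, -0.261, 0.0], [0.0, -0.002, -1.0]]
force: [0.2, -0.4, -0.1]
width: 0.989
```

```bash
python3 - <<'E'
from h import *
import pickle
d=grab("wrist"); s=manip.sense(); print(s["time_s"],s["ee_pos"],s["tool_rot"][:,0])
pickle.dump(d,open("w1.pkl","wb"))
cv2.imwrite("pics/w1.png",d["image"][:,:,::-1])
m=np.hstack([mask(d,"stone"),mask(d,"plate")]);cv2.imwrite("pics/w1m.png",cv2.resize(m,(800,300)))
E
```

```text
2.2 [ 0.42280558 -0.19544521  0.4517165 ] [ 2.61647572e-01 -9.65163337e-01 -5.29573018e-04]
```

View pics/w1.png

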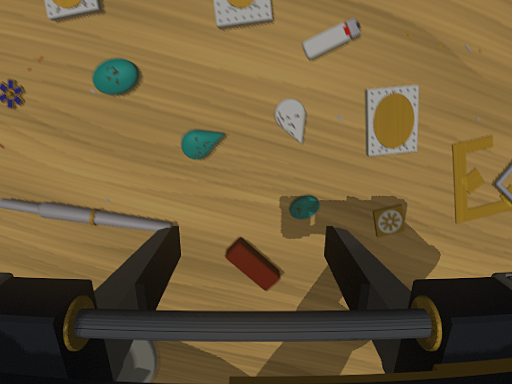

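View pics/w1m.png

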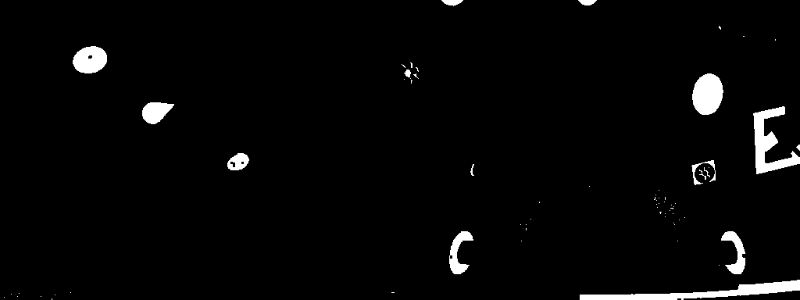

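Wrist picture 1 shows large oval (115,76), pear (203,143) with its point to the right, small oval (304,207), brooch (10,94), white pear (290,120) and the large oval plate (393,120).

Request:
apply_moves:
  deltas:
    - {"delta_pos": [-21.2,-15.8,0],"turn": 0,"jaw": 9.1}
    - {"delta_pos": [-21.2,-15.8,0],"turn": 0,"jaw": 9.1}
    - {"delta_pos": [-21.2,-15.8,0],"turn": 0,"jaw": 9.1}
    - {"delta_pos": [-21.2,-15.8,0],"turn": 0,"jaw": 9.1}
    - {"delta_pos": [-21.2,-15.8,0],"turn": 0,"jaw": 9.1}
    - {"delta_pos": [-21.2,-15.8,0],"turn": 0,"jaw": 9.1}
    - {"delta_pos": [-21.2,-15.8,0],"turn": 0,"jaw": 9.1}
    - {"delta_pos": [-21.2,-15.8,0],"turn": 0,"jaw": 9.1}
    - {"delta_pos": [-21.2,-15.8,0],"turn": 0,"jaw": 9.1}

```text
time_s: 2.95
ee_pos: [0.5199, 0.0512, 0.4521]
tool_rot: [[0.264, -0.965, 0.002], [-0.965, -0.264, 0.001], [-0.0, -0.002, -1.0]]
force: [-0.9, 0.9, 0.5]
width: 0.989
```

```bash
python3 - <<'E'
from h import *
import pickle
d=grab("wrist"); s=manip.sense(); print(s["time_s"],s["ee_pos"],s["tool_rot"][:,0])
pickle.dump(d,open("w2.pkl","wb"))
cv2.imwrite("pics/w2.png",d["image"][:,:,::-1])
E
```

```text
3.0 [0.51955983 0.0502724  0.45209206] [ 2.62686912e-01 -9.64881102e-01 -2.14806389e-04]
```

View pics/w2.png

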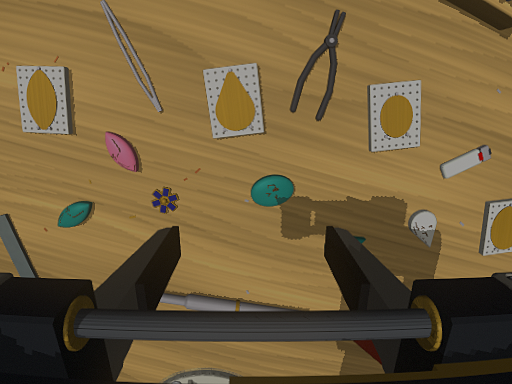

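Request:
apply_moves:
  deltas:
    - {"delta_pos": [-22,4,0],"turn": 0,"jaw": 9.1}
    - {"delta_pos": [-22,4,0],"turn": 0,"jaw": 9.1}
    - {"delta_pos": [-22,4,0],"turn": 0,"jaw": 9.1}
    - {"delta_pos": [-22,4,0],"turn": 0,"jaw": 9.1}
    - {"delta_pos": [-22,4,0],"turn": 0,"jaw": 9.1}
    - {"delta_pos": [-22,4,0],"turn": 0,"jaw": 9.1}
    - {"delta_pos": [-22,4,0],"turn": 0,"jaw": 9.1}
    - {"delta_pos": [-22,4,0],"turn": 0,"jaw": 9.1}

```text
time_s: 3.67
ee_pos: [0.4231, 0.2512, 0.4521]
tool_rot: [[0.263, -0.965, 0.002], [-0.965, -0.263, 0.0], [0.0, -0.002, -1.0]]
force: [1.1, 0.9, 0.2]
width: 0.989
```

```bash
python3 - <<'E'
from h import *
import pickle
d=grab("wrist"); s=manip.sense(); print(s["time_s"],s["ee_pos"],s["tool_rot"][:,0])
pickle.dump(d,open("w3.pkl","wb"))
cv2.imwrite("pics/w3.png",d["image"][:,:,::-1])
E
```

```text
3.7167 [0.42346599 0.25067753 0.45210414] [ 2.62185598e-01 -9.65017336e-01  5.04035387e-04]
```

View pics/w3.png

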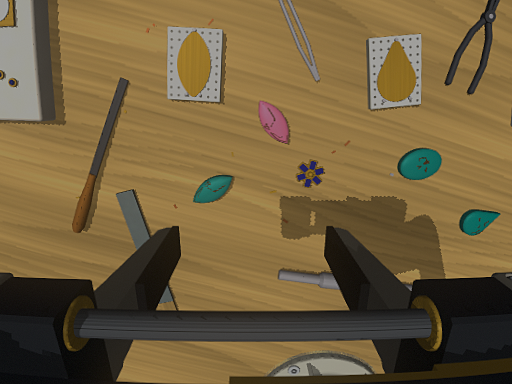

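Wrist pictures 2 and 3: in w3 the navette is at (213,189), the brooch at (310,174), the navette plate at (194,63) and the pear plate at (397,72) with its point up. The large oval is at (420,163) and the pear at (480,221). In w2 the small oval plate is at (396,117). Now the multi-view fit.

```bash
cat > b.py <<'E'
from h import *
import pickle,sys
W={n:pickle.load(open(n+".pkl","rb")) for n in ("w1","w2","w3")}
W["scene"]=grab("scene")
pickle.dump(W["scene"],open("scene.pkl","wb"))
T=[("large_oval","stone",dict(w1=(115,76),w2=(272,190),w3=(420,163),scene=(272,194))),
("small_oval","stone",dict(w1=(304,207),scene=(152,158))),
("pear","stone",dict(w1=(203,143),w3=(480,221),scene=(217,175))),
("navette","stone",dict(w2=(75,214),w3=(213,189),scene=(386,163))),
("large_oval","plate",dict(w1=(393,120),scene=(104,202))),
("small_oval","plate",dict(w2=(396,117),scene=(208,243))),
("pear","plate",dict(w2=(236,102),w3=(397,72),scene=(311,231))),
("navette","plate",dict(w2=(41,99),w3=(194,63),scene=(425,212)))]
for sh,k,px in T:
    vs=[];
    for n,p in px.items():
        m,c,st=blob(mask(W[n],k),p); vs.append((n,W[n],contour(m))); 
    z0=0 if k=="stone" else .014
    for sel in (["w1","w2","w3"],["w1","w2","w3","scene"]):
        v=[(d,c) for n,d,c in vs if n in sel]
        ini=unproj(W[vs[0][0]],[vs[0][2].mean(0)],z0+.005)[0]
        if len(v)>1:
            q,e=fit(v,sh,k,[ini[0],ini[1],z0,None]); print(sh,k,len(v),"free z",q.round(4),round(e,2))
        q,e=fit(v,sh,k,[ini[0],ini[1],z0,None],False); print(sh,k,len(v),"fix z",q.round(4),round(e,2))
    for n,d,c in vs:
        if n!="scene":
            q,e=fit([(d,c)],sh,k,[q[0],q[1],z0,np.radians(q[3])],False); print("   ",n,q.round(4),round(e,2))
E
python3 b.py
```

```text
large_oval stone 3 free z [4.916000e-01 1.410000e-02 0.000000e+00 1.190673e+02] 7.49
large_oval stone 3 fix z [4.916000e-01 1.410000e-02 0.000000e+00 1.189986e+02] 7.49
large_oval stone 4 free z [4.914000e-01 1.400000e-02 1.000000e-04 1.187574e+02] 13.64
large_oval stone 4 fix z [4.914000e-01 1.400000e-02 0.000000e+00 1.186768e+02] 13.67
    w1 [4.922000e-01 1.570000e-02 0.000000e+00 1.214531e+02] 3.55
    w2 [4.913000e-01 1.320000e-02 0.000000e+00 1.188685e+02] 1.24
    w3 [4.911000e-01 1.300000e-02 0.000000e+00 1.171495e+02] 1.43
small_oval stone 1 fix z [  0.3804  -0.2901   0.     131.9614] 4.31
small_oval stone 2 free z [ 3.79800e-01 -2.90300e-01  1.00000e-04 -4.87226e+01] 8.33
small_oval stone 2 fix z [  0.3798  -0.2903   0.     131.9524] 8.33
    w1 [  0.3804  -0.2901   0.     131.9332] 4.31
pear stone 2 free z [ 4.552000e-01 -1.498000e-01  0.000000e+00  3.045382e+02] 4.73
pear stone 2 fix z [ 4.552000e-01 -1.498000e-01  0.000000e+00  3.045364e+02] 4.73
pear stone 3 free z [ 4.555000e-01 -1.495000e-01  0.000000e+00  3.056271e+02] 10.55
pear stone 3 fix z [ 4.554000e-01 -1.49500
[... 1299 characters left out ...]
ix z [6.29700e-01 1.11000e-01 1.40000e-02 2.18469e+01] 2.27
pear plate 3 free z [6.3000e-01 1.1050e-01 1.1100e-02 2.1881e+01] 37.82
pear plate 3 fix z [6.29700e-01 1.11000e-01 1.40000e-02 2.18469e+01] 38.27
    w2 [6.29800e-01 1.10800e-01 1.40000e-02 2.19583e+01] 1.26
    w3 [6.29600e-01 1.11200e-01 1.40000e-02 2.17685e+01] 0.94
navette plate 2 free z [5.34700e-01 3.61400e-01 1.12000e-02 1.17224e+01] 1.3
navette plate 2 fix z [ 0.5348  0.3603  0.014  11.7098] 1.72
navette plate 3 free z [5.34700e-01 3.61400e-01 1.12000e-02 1.17224e+01] 37.3
navette plate 3 fix z [ 0.5348  0.3603  0.014  11.7098] 37.72
    w2 [ 0.5351  0.3599  0.014  11.3245] 0.52
    w3 [ 0.5345  0.3605  0.014  12.0558] 1.08
```

```bash
cat >> h.py <<'E'
def go(x,y,z,jaw):
    """delta for TCP goal, jaw axis yaw (deg, mod 180 nearest)"""
    s=manip.sense(); R=s["tool_rot"]; d=R.T@(np.array([x,y,z])-s["ee_pos"])*100
    y0=np.degrees(np.arctan2(R[1,0],R[0,0])); w=(jaw-y0+90)%180-90
    print("t",s["time_s"],"tcp",s["ee_pos"].round(4),"yaw",y0.round(1),"j6",s["joint_pos"][5].round(1),"width",round(s["width"]*9.2,2),"F",s["force"].round(1))
    print("delta cm",d.round(2),"turn",round(-w,1)," alt",round(-w+(180 if w>0 else -180),1))
def look(sh,kind,px,name,x0):
    d=grab("wrist"); m,c,st=blob(mask(d,kind),px if px is not None else proj(d,[x0[:2]+[x0[2]+.008]])[0]); cv2.imwrite(f"pics/{name}.png",d["image"][:,:,::-1])
    import pickle; pickle.dump(d,open(name+".pkl","wb"))
    q,e=fit([(d,contour(m))],sh,kind,[x0[0],x0[1],x0[2],np.radians(x0[3])],False); print(sh,kind,"blob",c.round(),"area",st[4],q.round(4),round(e,2))
    return d,contour(m),q
E
python3 - <<'E'
from h import *
go(.373,.299,.30,47.5)
E
```

```text
t 3.7667 tcp [0.4237 0.2505 0.4521] yaw -74.9 j6 105.3 width 9.08 F [-0.2 -0.4 -0.2]
delta cm [-6.01  3.66 15.2 ] turn 57.6  alt -122.4
```

Request:
apply_moves:
  deltas:
    - {"delta_pos": [-6,3.7,15.2],"turn": -122.4,"jaw": 9.1}
    - {"delta_pos": [-6,3.7,15.2],"turn": -122.4,"jaw": 9.1}
    - {"delta_pos": [-6,3.7,15.2],"turn": -122.4,"jaw": 9.1}
    - {"delta_pos": [-6,3.7,15.2],"turn": -122.4,"jaw": 9.1}
    - {"delta_pos": [-6,3.7,15.2],"turn": -122.4,"jaw": 9.1}
    - {"delta_pos": [-6,3.7,15.2],"turn": -122.4,"jaw": 9.1}
    - {"delta_pos": [-6,3.7,15.2],"turn": -122.4,"jaw": 9.1}
    - {"delta_pos": [-6,3.7,15.2],"turn": -122.4,"jaw": 9.1}
    - {"delta_pos": [-6,3.7,15.2],"turn": -122.4,"jaw": 9.1}
    - {"delta_pos": [-6,3.7,15.2],"turn": -122.4,"jaw": 9.1}
    - {"delta_pos": [-6,3.7,15.2],"turn": -122.4,"jaw": 9.1}
    - {"delta_pos": [-6,3.7,15.2],"turn": -122.4,"jaw": 9.1}

```text
time_s: 4.77
ee_pos: [0.3737, 0.2972, 0.3]
tool_rot: [[0.98, 0.197, 0.002], [0.197, -0.98, 0.0], [0.002, 0.0, -1.0]]
force: [0.3, -0.5, 0.0]
width: 0.992
```

```bash
python3 - <<'E'
from h import *
go(.373,.299,.30,47.5)
E
```

```text
t 4.7667 tcp [0.3737 0.2972 0.3   ] yaw 11.4 j6 27.0 width 9.12 F [ 0.3 -0.5  0. ]
delta cm [-0.04 -0.19  0.  ] turn -36.1  alt 143.9
```

Request:
apply_moves:
  deltas:
    - {"delta_pos": [0,-0.2,0],"turn": -36.1,"jaw": 9.1}
    - {"delta_pos": [0,-0.2,0],"turn": -36.1,"jaw": 9.1}
    - {"delta_pos": [0,-0.2,0],"turn": -36.1,"jaw": 9.1}
    - {"delta_pos": [0,-0.2,0],"turn": -36.1,"jaw": 9.1}
    - {"delta_pos": [0,-0.2,0],"turn": -36.1,"jaw": 9.1}
    - {"delta_pos": [0,-0.2,0],"turn": -36.1,"jaw": 9.1}

```text
time_s: 5.27
ee_pos: [0.3743, 0.2977, 0.3]
tool_rot: [[0.673, 0.739, 0.002], [0.739, -0.673, -0.0], [0.001, 0.002, -1.0]]
force: [0.1, 0.8, -0.5]
width: 0.991
```

```bash
python3 - <<'E'
from h import *
import pickle
d,c,q=look("navette","stone",None,"n1",[.373,.299,0,137.5])
v=[(d,c)]
for n,p in(("w2",(75,214)),("w3",(213,189))):
    D=pickle.load(open(n+".pkl","rb")); v.append((D,contour(blob(mask(D,"stone"),p)[0])))
print(fit(v,"navette","stone",[.373,.299,.005,np.radians(137.5)]))
go(q[0],q[1],.193,q[3]-90)
E
```

```text
navette stone blob [251. 191.] area 1618 [  0.3738   0.2982   0.     137.6019] 1.45
(array([ 3.73470926e-01,  2.98594712e-01, -1.37512458e-03,  1.37600248e+02]), np.float64(6.002170427963646))
t 5.3167 tcp [0.3742 0.2979 0.3   ] yaw 47.3 j6 -8.9 width 9.1 F [-0.4  0.5 -0.1]
delta cm [-0.02 -0.07 10.7 ] turn -0.3  alt 179.7
```

View pics/n1.png

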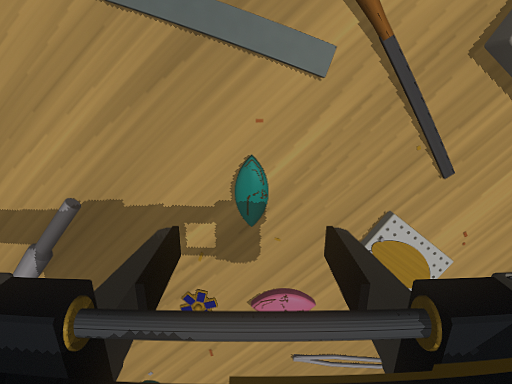

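The navette is at (251,191), centred between the jaws, with clear ground on both sides. I'll descend, grip and lift.

Request:
apply_moves:
  deltas:
    - {"delta_pos": [0,-0.1,4],"turn": -0.3,"jaw": 9.1}
    - {"delta_pos": [0,-0.1,7.5],"turn": -0.3,"jaw": 9.1}
    - {"delta_pos": [0,-0.1,9.7],"turn": -0.3,"jaw": 7}
    - {"delta_pos": [0,-0.1,10.6],"turn": -0.3,"jaw": 5}
    - {"delta_pos": [0,-0.1,10.7],"turn": -0.3,"jaw": 4}
    - {"delta_pos": [0,-0.1,10.7],"turn": -0.3,"jaw": 2}
    - {"delta_pos": [0,-0.1,10.7],"turn": -0.3,"jaw": 1}
    - {"delta_pos": [0,-0.1,10.7],"turn": -0.3,"jaw": 1}
    - {"delta_pos": [0,-0.1,10.7],"turn": -0.3,"jaw": 1}
    - {"delta_pos": [0,-0.1,10.7],"turn": -0.3,"jaw": 1}
    - {"delta_pos": [0,-0.1,10.7],"turn": -0.3,"jaw": 1}
    - {"delta_pos": [0,-0.1,10.7],"turn": -0.3,"jaw": 1}
  grip_force: 20

```text
time_s: 6.32
ee_pos: [0.3738, 0.2987, 0.1935]
tool_rot: [[0.674, 0.739, 0.003], [0.739, -0.674, 0.0], [0.002, 0.002, -1.0]]
force: [-0.4, -1.4, 6.1]
width: 0.329
```

```bash
python3 - <<'E'
from h import *
go(.5348,.3605,.26,101.7)
E
```

```text
t 6.3167 tcp [0.3738 0.2987 0.1935] yaw 47.6 j6 -9.0 width 3.02 F [-0.4 -1.4  6.1]
delta cm [15.43  7.74 -6.6 ] turn -54.1  alt 125.9
```

Request:
apply_moves:
  deltas:
    - {"delta_pos": [0,0,-1.5],"turn": 0,"jaw": 1}
    - {"delta_pos": [0,0,-4],"turn": 0,"jaw": 1}
    - {"delta_pos": [1,0.5,-6.6],"turn": -5,"jaw": 1}
    - {"delta_pos": [4,2,-6.6],"turn": -12,"jaw": 1}
    - {"delta_pos": [7,3.5,-6.6],"turn": -19,"jaw": 1}
    - {"delta_pos": [10,5,-6.6],"turn": -26,"jaw": 1}
    - {"delta_pos": [13,6.5,-6.6],"turn": -33,"jaw": 1}
    - {"delta_pos": [15.4,7.7,-6.6],"turn": -40,"jaw": 1}
    - {"delta_pos": [15.4,7.7,-6.6],"turn": -47,"jaw": 1}
    - {"delta_pos": [15.4,7.7,-6.6],"turn": -54.1,"jaw": 1}
    - {"delta_pos": [15.4,7.7,-6.6],"turn": -54.1,"jaw": 1}
    - {"delta_pos": [15.4,7.7,-6.6],"turn": -54.1,"jaw": 1}

```text
time_s: 7.32
ee_pos: [0.5341, 0.3604, 0.2597]
tool_rot: [[-0.199, 0.98, 0.002], [0.98, 0.199, -0.0], [-0.001, 0.002, -1.0]]
force: [0.4, -0.9, -0.8]
width: 0.333
```

```bash
python3 - <<'E'
from h import *
d=grab("wrist"); cv2.imwrite("pics/n2.png",d["image"][:,:,::-1])
go(.5348,.3605,.2075,101.7)
E
```

```text
t 7.3667 tcp [0.534  0.3604 0.2598] yaw 101.5 j6 -67.5 width 3.08 F [ 0.8 -0.5 -1.1]
delta cm [-0.01  0.07  5.23] turn -0.2  alt 179.8
```

View pics/n2.png

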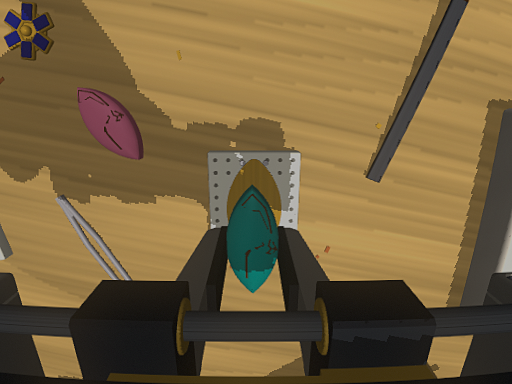

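The held navette at (253,240) lines up with the brass below it at (255,190). I'll check where it sits in the jaws.

```bash
python3 - <<'E'
from h import *
d,c,q=look("navette","stone",(253,240),"n3",[.5348,.3605,.066,11.7])
s=manip.sense(); print(q[:2]-s["ee_pos"][:2])
E
```

```text
navette stone blob [252. 239.] area 3837 [ 0.5344  0.3599  0.066  11.9833] 1.59
[ 0.00041573 -0.00058964]
```

Request:
apply_moves:
  deltas:
    - {"delta_pos": [0,0.1,2],"turn": -0.2,"jaw": 1}
    - {"delta_pos": [0,0.1,4],"turn": -0.2,"jaw": 1}
    - {"delta_pos": [0,0.1,4.8],"turn": -0.2,"jaw": 1}
    - {"delta_pos": [0,0.1,5.1],"turn": -0.2,"jaw": 1}
    - {"delta_pos": [0,0.1,5.2],"turn": -0.2,"jaw": 1}
    - {"delta_pos": [0,0.1,5.2],"turn": -0.2,"jaw": 1}
    - {"delta_pos": [0,0.1,5.2],"turn": -0.2,"jaw": 1}

```text
time_s: 8.0
ee_pos: [0.5354, 0.3609, 0.2087]
tool_rot: [[-0.202, 0.979, 0.004], [0.979, 0.202, 0.001], [0.0, 0.004, -1.0]]
force: [-0.2, 1.1, -0.1]
width: 0.333
```

Request:
apply_moves:
  deltas:
    - {"delta_pos": [0,0,0.1],"turn": 0,"jaw": 1}
    - {"delta_pos": [0,0,0.15],"turn": 0,"jaw": 1}
    - {"delta_pos": [0,0,0.15],"turn": 0,"jaw": 1}

```text
time_s: 8.25
ee_pos: [0.5356, 0.361, 0.2076]
tool_rot: [[-0.202, 0.979, 0.004], [0.979, 0.202, 0.001], [0.0, 0.004, -1.0]]
force: [0.6, 0.1, 1.6]
width: 0.333
```

Now release and rise, heading back toward the next stone.

Request:
apply_moves:
  deltas:
    - {"delta_pos": [0,0,0],"turn": 0,"jaw": 3.3}
    - {"delta_pos": [0,0,0],"turn": 0,"jaw": 4}
    - {"delta_pos": [0,0,0],"turn": 0,"jaw": 5}
    - {"delta_pos": [0,0,0],"turn": 0,"jaw": 6}
    - {"delta_pos": [0,0,0],"turn": 0,"jaw": 6}
    - {"delta_pos": [0,0,-1.5],"turn": 0,"jaw": 6}
    - {"delta_pos": [0,0,-5],"turn": 0,"jaw": 8}
    - {"delta_pos": [0,0,-9],"turn": 0,"jaw": 9.1}
    - {"delta_pos": [0,0,-9.2],"turn": 0,"jaw": 9.1}
    - {"delta_pos": [0,0,-9.2],"turn": 0,"jaw": 9.1}

```text
time_s: 9.08
ee_pos: [0.536, 0.3615, 0.3026]
tool_rot: [[-0.202, 0.979, 0.009], [0.979, 0.202, 0.004], [0.002, 0.009, -1.0]]
force: [0.2, -1.0, -0.5]
width: 0.922
```

```bash
python3 - <<'E'
from h import *
d,c,q=look("navette","stone",None,"n4",[.5348,.3605,.014,11.7])
go(.4914,.0135,.30,29)
E
```

```text
navette stone blob [251. 192.] area 1746 [ 0.5361  0.3604  0.014  11.8323] 1.64
t 9.1333 tcp [0.5353 0.361  0.3005] yaw 101.7 j6 -67.7 width 8.89 F [-0.5 -0.9  0.1]
delta cm [-33.14 -11.32  -0.06] turn 72.7  alt -107.3
```

View pics/n4.png

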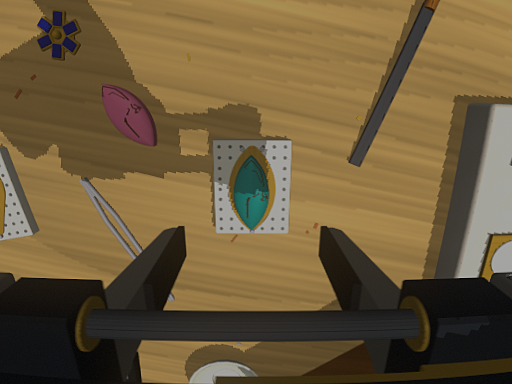

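The navette is seated centrally on its brass at (251,190). On to the large oval.

Request:
apply_moves:
  deltas:
    - {"delta_pos": [-33.1,-11.3,0],"turn": 73.5,"jaw": 9.1}
    - {"delta_pos": [-33.1,-11.3,0],"turn": 73.5,"jaw": 9.1}
    - {"delta_pos": [-33.1,-11.3,0],"turn": 73.5,"jaw": 9.1}
    - {"delta_pos": [-33.1,-11.3,0],"turn": 73.5,"jaw": 9.1}
    - {"delta_pos": [-33.1,-11.3,0],"turn": 73.5,"jaw": 9.1}
    - {"delta_pos": [-33.1,-11.3,0],"turn": 73.5,"jaw": 9.1}
    - {"delta_pos": [-33.1,-11.3,0],"turn": 73.5,"jaw": 9.1}
    - {"delta_pos": [-33.1,-11.3,0],"turn": 73.5,"jaw": 9.1}
    - {"delta_pos": [-33.1,-11.3,0],"turn": 73.5,"jaw": 9.1}
    - {"delta_pos": [-33.1,-11.3,0],"turn": 73.5,"jaw": 9.1}
    - {"delta_pos": [-33.1,-11.3,0],"turn": 73.5,"jaw": 9.1}
    - {"delta_pos": [-33.1,-11.3,0],"turn": 73.5,"jaw": 9.1}

```text
time_s: 10.13
ee_pos: [0.4908, 0.0134, 0.298]
tool_rot: [[0.883, 0.469, 0.003], [0.469, -0.883, 0.002], [0.004, -0.001, -1.0]]
force: [-0.2, -0.5, -0.1]
width: 0.99
```

```bash
python3 - <<'E'
from h import *
import pickle
d,c,q=look("large_oval","stone",None,"l1",[.4914,.0135,0,118])
v=[(d,c)]
for n,p in(("w2",(272,190)),("w3",(420,163))):
    D=pickle.load(open(n+".pkl","rb")); v.append((D,contour(blob(mask(D,"stone"),p)[0])))
print(fit(v,"large_oval","stone",[.4914,.0135,.005,np.radians(118)]))
go(q[0],q[1],.1935,q[3]-90)
E
```

```text
large_oval stone blob [251. 193.] area 2445 [4.914000e-01 1.320000e-02 0.000000e+00 1.183621e+02] 1.32
(array([ 4.91380911e-01,  1.21871156e-02, -3.32788096e-03,  1.18160801e+02]), np.float64(3.381628640078861))
t 10.1833 tcp [0.4909 0.0137 0.2981] yaw 28.2 j6 -26.9 width 9.12 F [0.2 1.1 1. ]
delta cm [-0.02  0.07 10.46] turn -0.2  alt 179.8
```

View pics/l1.png

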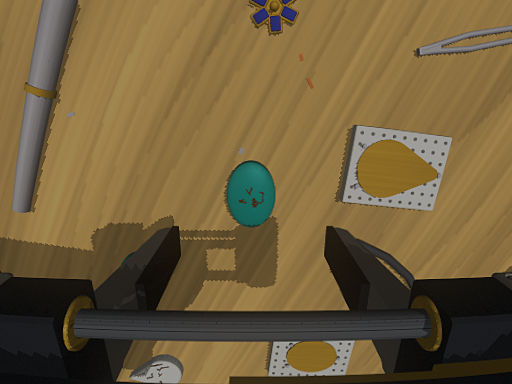

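The large oval is at (251,193), centred with clear sides. Gripping.

Request:
apply_moves:
  deltas:
    - {"delta_pos": [0,0.1,4],"turn": -0.2,"jaw": 9.1}
    - {"delta_pos": [0,0.1,7.5],"turn": -0.2,"jaw": 9.1}
    - {"delta_pos": [0,0.1,9.5],"turn": -0.2,"jaw": 8}
    - {"delta_pos": [0,0.1,10.4],"turn": -0.2,"jaw": 6}
    - {"delta_pos": [0,0.1,10.5],"turn": -0.2,"jaw": 4}
    - {"delta_pos": [0,0.1,10.5],"turn": -0.2,"jaw": 3}
    - {"delta_pos": [0,0.1,10.5],"turn": -0.2,"jaw": 2}
    - {"delta_pos": [0,0.1,10.5],"turn": -0.2,"jaw": 2}
    - {"delta_pos": [0,0.1,10.5],"turn": -0.2,"jaw": 2}
    - {"delta_pos": [0,0.1,10.5],"turn": -0.2,"jaw": 2}
    - {"delta_pos": [0,0.1,10.5],"turn": -0.2,"jaw": 2}
  grip_force: 20

```text
time_s: 11.1
ee_pos: [0.4919, 0.0131, 0.1937]
tool_rot: [[0.88, 0.476, 0.004], [0.476, -0.88, 0.002], [0.005, 0.0, -1.0]]
force: [-1.2, 0.3, 5.1]
width: 0.487
```

```bash
python3 - <<'E'
from h import *
go(.535,-.3693,.27,107.4)
E
```

```text
t 11.1 tcp [0.4919 0.0131 0.1937] yaw 28.4 j6 -27.3 width 4.48 F [-1.2  0.3  5.1]
delta cm [-14.36  35.69  -7.7 ] turn -79.0  alt 101.0
```

Request:
apply_moves:
  deltas:
    - {"delta_pos": [0,0,-1.5],"turn": 0,"jaw": 2}
    - {"delta_pos": [0,0,-4.5],"turn": 0,"jaw": 2}
    - {"delta_pos": [-1,2,-7.7],"turn": -6,"jaw": 2}
    - {"delta_pos": [-2.4,5.6,-7.7],"turn": -13,"jaw": 2}
    - {"delta_pos": [-3.8,9.2,-7.7],"turn": -20,"jaw": 2}
    - {"delta_pos": [-5.2,12.8,-7.7],"turn": -27,"jaw": 2}
    - {"delta_pos": [-6.6,16.4,-7.7],"turn": -34,"jaw": 2}
    - {"delta_pos": [-8.1,20,-7.7],"turn": -41,"jaw": 2}
    - {"delta_pos": [-9.6,23.6,-7.7],"turn": -48,"jaw": 2}
    - {"delta_pos": [-11,27.2,-7.7],"turn": -55,"jaw": 2}
    - {"delta_pos": [-12.4,30.8,-7.7],"turn": -62,"jaw": 2}
    - {"delta_pos": [-13.8,34,-7.7],"turn": -69,"jaw": 2}

```text
time_s: 12.1
ee_pos: [0.5318, -0.3545, 0.2701]
tool_rot: [[-0.1, 0.995, 0.005], [0.995, 0.1, 0.002], [0.001, 0.005, -1.0]]
force: [0.8, -0.5, -1.0]
width: 0.481
```

```bash
python3 - <<'E'
from h import *
go(.535,-.3693,.26,107.4)
E
```

```text
t 12.1 tcp [ 0.5318 -0.3545  0.2701] yaw 95.7 j6 -129.8 width 4.43 F [ 0.8 -0.5 -1. ]
delta cm [-1.51  0.17  1.01] turn -11.7  alt 168.3
```

Request:
apply_moves:
  deltas:
    - {"delta_pos": [-1.5,0.2,0.5],"turn": -6,"jaw": 2}
    - {"delta_pos": [-1.5,0.2,1],"turn": -11.7,"jaw": 2}
    - {"delta_pos": [-1.5,0.2,1],"turn": -11.7,"jaw": 2}
    - {"delta_pos": [-1.5,0.2,1],"turn": -11.7,"jaw": 2}

```text
time_s: 12.43
ee_pos: [0.5348, -0.369, 0.2596]
tool_rot: [[-0.296, 0.955, 0.004], [0.955, 0.296, 0.003], [0.002, 0.004, -1.0]]
force: [-0.1, 1.6, -0.7]
width: 0.489
```

```bash
python3 - <<'E'
from h import *
d=grab("wrist"); 
s=manip.sense(); uz=s["ee_pos"][2]-.1937
d,c,q=look("large_oval","stone",None,"l2",[.535,-.3693,uz,17.4]); print(q[:2]-s["ee_pos"][:2])
m,_,_=blob(mask(d,"plate"),proj(d,[[.56,-.361,.014]])[0])
# only upper visible plate contour, keep rows above the stone
cc=contour(m); cc=cc[cc[:,1]<c[:,1].min()+5]
print(len(cc),fit([(d,cc)],"large_oval","plate",[.535,-.3693,.014,np.radians(17.4)],False))
go(.535,-.3693,.2075,107.4)
E
```

```text
large_oval stone blob [252. 239.] area 5747 [ 0.536  -0.3688  0.0663 17.2072] 1.55
[ 0.00088656 -0.00013436]
133 (array([ 5.35003936e-01, -3.71789231e-01,  1.40000000e-02,  1.80377776e+01]), np.float64(10.597793954532092))
t 12.5333 tcp [ 0.5352 -0.3685  0.2602] yaw 107.3 j6 -142.2 width 4.51 F [ 1.1  0.6 -1.4]
delta cm [-0.07 -0.07  5.27] turn -0.1  alt 179.9
```

View pics/l2.png

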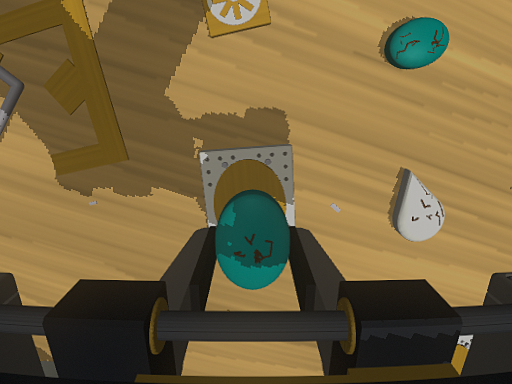

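The held oval at (252,239) is aligned over the brass (plate centre column about 250). Lowering.

Request:
apply_moves:
  deltas:
    - {"delta_pos": [-0.1,-0.1,2],"turn": -0.1,"jaw": 2}
    - {"delta_pos": [-0.1,-0.1,4],"turn": -0.1,"jaw": 2}
    - {"delta_pos": [-0.1,-0.1,4.8],"turn": -0.1,"jaw": 2}
    - {"delta_pos": [-0.1,-0.1,5.1],"turn": -0.1,"jaw": 2}
    - {"delta_pos": [-0.1,-0.1,5.2],"turn": -0.1,"jaw": 2}
    - {"delta_pos": [-0.1,-0.1,5.25],"turn": -0.1,"jaw": 2}
    - {"delta_pos": [-0.1,-0.1,5.25],"turn": -0.1,"jaw": 2}

```text
time_s: 13.12
ee_pos: [0.5352, -0.3697, 0.2087]
tool_rot: [[-0.299, 0.954, 0.006], [0.954, 0.299, 0.001], [-0.0, 0.006, -1.0]]
force: [0.2, 0.1, -1.0]
width: 0.487
```

Request:
apply_moves:
  deltas:
    - {"delta_pos": [0,0,0.1],"turn": 0,"jaw": 2}
    - {"delta_pos": [0,0,0.15],"turn": 0,"jaw": 2}
    - {"delta_pos": [0,0,0.15],"turn": 0,"jaw": 2}

```text
time_s: 13.37
ee_pos: [0.5356, -0.3699, 0.2079]
tool_rot: [[-0.298, 0.954, 0.007], [0.954, 0.298, 0.001], [-0.001, 0.007, -1.0]]
force: [1.2, -0.6, 1.8]
width: 0.486
```

Request:
apply_moves:
  deltas:
    - {"delta_pos": [0,0,0.03],"turn": 0,"jaw": 4.6}
    - {"delta_pos": [0,0,0.03],"turn": 0,"jaw": 5.5}
    - {"delta_pos": [0,0,0.03],"turn": 0,"jaw": 6.5}
    - {"delta_pos": [0,0,0.03],"turn": 0,"jaw": 7}
    - {"delta_pos": [0,0,0],"turn": 0,"jaw": 7}
    - {"delta_pos": [0,0,-1.5],"turn": 0,"jaw": 7}
    - {"delta_pos": [0,0,-5],"turn": 0,"jaw": 8}
    - {"delta_pos": [0,0,-9],"turn": 0,"jaw": 9.1}
    - {"delta_pos": [0,0,-9.2],"turn": 0,"jaw": 9.1}
    - {"delta_pos": [0,0,-9.2],"turn": 0,"jaw": 9.1}

```text
time_s: 14.2
ee_pos: [0.5357, -0.3706, 0.3028]
tool_rot: [[-0.298, 0.954, 0.011], [0.954, 0.298, -0.002], [-0.006, 0.01, -1.0]]
force: [-0.2, -0.2, 0.3]
width: 0.989
```

```bash
python3 - <<'E'
from h import *
d,c,q=look("large_oval","stone",None,"l4",[.535,-.3693,.014,17.4])
m,_,_=blob(mask(d,"stone"),proj(d,[[.38,-.29,.008]])[0]); print("small",fit([(d,contour(m))],"small_oval","stone",[.38,-.29,0.005,np.radians(132)],False))
go(.380,-.290,.30,42)
E
```

```text
large_oval stone blob [254. 193.] area 2588 [ 5.36700e-01 -3.70300e-01  1.40000e-02  1.76677e+01] 1.6
small (array([ 3.80500850e-01, -2.91446626e-01,  5.00000000e-03,  1.24219326e+02]), np.float64(4.83882107784489))
t 14.25 tcp [ 0.5351 -0.3701  0.3008] yaw 107.4 j6 -142.4 width 9.09 F [-0.4  0.5  1. ]
delta cm [ 12.27 -12.41  -0.06] turn 65.4  alt -114.6
```

View pics/l4.png

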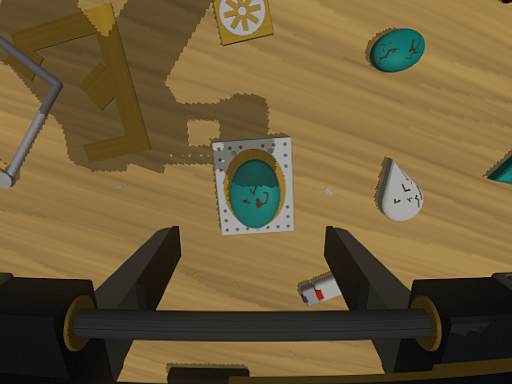

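The large oval is seated on its brass at (254,192). On to the small oval.

Request:
apply_moves:
  deltas:
    - {"delta_pos": [12.3,-12.4,0],"turn": 69,"jaw": 9.1}
    - {"delta_pos": [12.3,-12.4,0],"turn": 69,"jaw": 9.1}
    - {"delta_pos": [12.3,-12.4,0],"turn": 69,"jaw": 9.1}
    - {"delta_pos": [12.3,-12.4,0],"turn": 69,"jaw": 9.1}
    - {"delta_pos": [12.3,-12.4,0],"turn": 69,"jaw": 9.1}
    - {"delta_pos": [12.3,-12.4,0],"turn": 69,"jaw": 9.1}
    - {"delta_pos": [12.3,-12.4,0],"turn": 69,"jaw": 9.1}
    - {"delta_pos": [12.3,-12.4,0],"turn": 69,"jaw": 9.1}
    - {"delta_pos": [12.3,-12.4,0],"turn": 69,"jaw": 9.1}
    - {"delta_pos": [12.3,-12.4,0],"turn": 69,"jaw": 9.1}
    - {"delta_pos": [12.3,-12.4,0],"turn": 69,"jaw": 9.1}
    - {"delta_pos": [12.3,-12.4,0],"turn": 69,"jaw": 9.1}

```text
time_s: 15.25
ee_pos: [0.3796, -0.2894, 0.2983]
tool_rot: [[0.782, 0.623, 0.007], [0.623, -0.782, 0.001], [0.006, 0.003, -1.0]]
force: [0.7, -0.6, -0.2]
width: 0.993
```

```bash
python3 - <<'E'
from h import *
import pickle
d,c,q=look("small_oval","stone",None,"s1",[.38,-.29,0,128])
v=[(d,c)]
for n,p in(("w1",(304,207)),("l4",(397,50)),("l2",(416,42))):
    D=pickle.load(open(n+".pkl","rb")); v.append((D,contour(blob(mask(D,"stone"),p)[0])))
print(fit(v,"small_oval","stone",[.38,-.29,.005,np.radians(128)]))
go(q[0],q[1],.1935,q[3]-90)
E
```

```text
small_oval stone blob [249. 193.] area 1297 [  0.3801  -0.2909   0.     125.1691] 1.73
(array([ 3.79308014e-01, -2.89824816e-01, -6.34348973e-04,  1.26192500e+02]), np.float64(13.774054410332495))
t 15.3 tcp [ 0.3797 -0.2895  0.2985] yaw 38.5 j6 -76.4 width 9.11 F [-0.6 -0.2 -0.6]
delta cm [-0.12  0.1  10.5 ] turn 3.4  alt -176.6
```

View pics/s1.png

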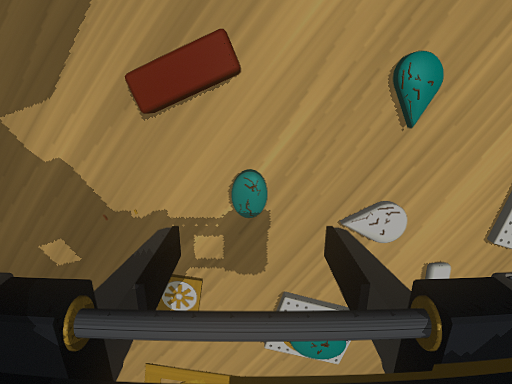

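The small oval is at (249,193). The white pear's tip at (340,222) is clear of the right finger, which lands near column 319. Gripping.

Request:
apply_moves:
  deltas:
    - {"delta_pos": [-0.1,0.1,4],"turn": 3,"jaw": 9.1}
    - {"delta_pos": [-0.1,0.1,7.5],"turn": 3,"jaw": 8}
    - {"delta_pos": [-0.1,0.1,9.5],"turn": 3,"jaw": 6}
    - {"delta_pos": [-0.1,0.1,10.4],"turn": 3,"jaw": 5}
    - {"delta_pos": [-0.1,0.1,10.5],"turn": 3,"jaw": 4}
    - {"delta_pos": [-0.1,0.1,10.5],"turn": 3,"jaw": 2}
    - {"delta_pos": [-0.1,0.1,10.5],"turn": 3,"jaw": 1}
    - {"delta_pos": [-0.1,0.1,10.5],"turn": 3,"jaw": 1}
    - {"delta_pos": [-0.1,0.1,10.5],"turn": 3,"jaw": 1}
    - {"delta_pos": [-0.1,0.1,10.5],"turn": 3,"jaw": 1}
    - {"delta_pos": [-0.1,0.1,10.5],"turn": 3,"jaw": 1}
  grip_force: 20

```text
time_s: 16.22
ee_pos: [0.3805, -0.291, 0.1943]
tool_rot: [[0.814, 0.581, 0.008], [0.581, -0.814, -0.0], [0.007, 0.005, -1.0]]
force: [-0.4, -0.2, 6.7]
width: 0.357
```

```bash
python3 - <<'E'
from h import *
go(.641,-.1224,.26,111)
E
```

```text
t 16.2167 tcp [ 0.3805 -0.291   0.1943] yaw 35.5 j6 -73.6 width 3.29 F [-0.4 -0.2  6.7]
delta cm [31.04  1.45 -6.36] turn -75.5  alt 104.5
```

Request:
apply_moves:
  deltas:
    - {"delta_pos": [0,0,-1.5],"turn": 0,"jaw": 1}
    - {"delta_pos": [0,0,-4.5],"turn": 0,"jaw": 1}
    - {"delta_pos": [2,0.1,-6.4],"turn": -6,"jaw": 1}
    - {"delta_pos": [5.5,0.3,-6.4],"turn": -13,"jaw": 1}
    - {"delta_pos": [9,0.5,-6.4],"turn": -20,"jaw": 1}
    - {"delta_pos": [12.5,0.7,-6.4],"turn": -27,"jaw": 1}
    - {"delta_pos": [16,0.9,-6.4],"turn": -34,"jaw": 1}
    - {"delta_pos": [19.5,1,-6.4],"turn": -41,"jaw": 1}
    - {"delta_pos": [23,1.1,-6.4],"turn": -48,"jaw": 1}
    - {"delta_pos": [26.5,1.2,-6.4],"turn": -55,"jaw": 1}
    - {"delta_pos": [29.5,1.4,-6.4],"turn": -62,"jaw": 1}
    - {"delta_pos": [31,1.5,-6.4],"turn": -69,"jaw": 1}

```text
time_s: 17.22
ee_pos: [0.6436, -0.1208, 0.2609]
tool_rot: [[-0.259, 0.966, 0.01], [0.966, 0.259, -0.0], [-0.003, 0.01, -1.0]]
force: [0.0, -0.5, 0.0]
width: 0.359
```

```bash
python3 - <<'E'
from h import *
go(.641,-.1224,.26,111)
E
```

```text
t 17.2167 tcp [ 0.6436 -0.1208  0.2609] yaw 105.0 j6 -115.9 width 3.3 F [ 0.  -0.5  0. ]
delta cm [-0.09 -0.3   0.08] turn -6.0  alt 174.0
```

Request:
apply_moves:
  deltas:
    - {"delta_pos": [-0.1,-0.3,0.1],"turn": -6,"jaw": 1}
    - {"delta_pos": [-0.1,-0.3,0.1],"turn": -6,"jaw": 1}
    - {"delta_pos": [-0.1,-0.3,0.1],"turn": -6,"jaw": 1}

```text
time_s: 17.47
ee_pos: [0.6407, -0.1224, 0.2597]
tool_rot: [[-0.355, 0.935, 0.01], [0.935, 0.355, -0.0], [-0.004, 0.009, -1.0]]
force: [-1.5, 0.0, -0.7]
width: 0.354
```

```bash
python3 - <<'E'
from h import *
s=manip.sense(); uz=s["ee_pos"][2]-.1943
d,c,q=look("small_oval","stone",None,"s2",[.641,-.1224,uz,21]); print(q[:2]-s["ee_pos"][:2])
go(.641,-.1224,.2085,111)
E
```

```text
small_oval stone blob [252. 238.] area 3146 [ 0.6412 -0.1238  0.0654 20.8578] 1.61
[ 0.00047062 -0.0013724 ]
t 17.5167 tcp [ 0.6405 -0.1227  0.2598] yaw 110.8 j6 -121.8 width 3.29 F [ 0.3  0.4 -0.2]
delta cm [0.03 0.01 5.13] turn -0.2  alt 179.8
```

View pics/s2.png

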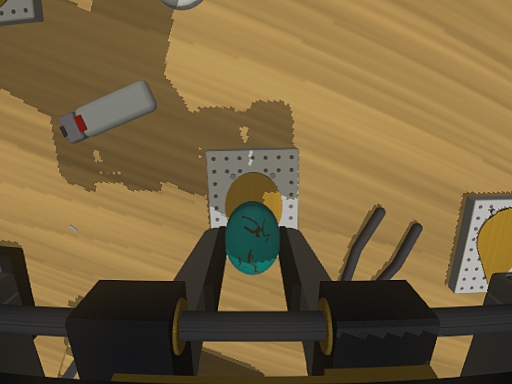

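The held small oval at (252,238) is aligned, and the pliers at (380,215) are clear. Lowering.

Request:
apply_moves:
  deltas:
    - {"delta_pos": [0,0,2],"turn": -0.2,"jaw": 1}
    - {"delta_pos": [0,0,4],"turn": -0.2,"jaw": 1}
    - {"delta_pos": [0,0,4.7],"turn": -0.2,"jaw": 1}
    - {"delta_pos": [0,0,5.1],"turn": -0.2,"jaw": 1}
    - {"delta_pos": [0,0,5.2],"turn": -0.2,"jaw": 1}
    - {"delta_pos": [0,0,5.25],"turn": -0.2,"jaw": 1}
    - {"delta_pos": [0,0,5.25],"turn": -0.2,"jaw": 1}

```text
time_s: 18.1
ee_pos: [0.6409, -0.1231, 0.2082]
tool_rot: [[-0.356, 0.935, 0.01], [0.935, 0.356, -0.0], [-0.004, 0.009, -1.0]]
force: [-1.1, 0.6, -0.3]
width: 0.357
```

Request:
apply_moves:
  deltas:
    - {"delta_pos": [0,0,0.06],"turn": 0,"jaw": 1}
    - {"delta_pos": [0,0,0.08],"turn": 0,"jaw": 1}
    - {"delta_pos": [0,0,0.08],"turn": 0,"jaw": 1}

```text
time_s: 18.35
ee_pos: [0.6411, -0.1234, 0.2081]
tool_rot: [[-0.355, 0.935, 0.011], [0.935, 0.355, -0.001], [-0.004, 0.01, -1.0]]
force: [-1.4, -1.6, 5.0]
width: 0.354
```

Contact at 5 N. Releasing.

Request:
apply_moves:
  deltas:
    - {"delta_pos": [0,0,0],"turn": 0,"jaw": 3.5}
    - {"delta_pos": [0,0,0],"turn": 0,"jaw": 4.2}
    - {"delta_pos": [0,0,0],"turn": 0,"jaw": 5}
    - {"delta_pos": [0,0,0],"turn": 0,"jaw": 6}
    - {"delta_pos": [0,0,0],"turn": 0,"jaw": 6}
    - {"delta_pos": [0,0,-1.5],"turn": 0,"jaw": 6}
    - {"delta_pos": [0,0,-5],"turn": 0,"jaw": 8}
    - {"delta_pos": [0,0,-9],"turn": 0,"jaw": 9.1}
    - {"delta_pos": [0,0,-9.2],"turn": 0,"jaw": 9.1}
    - {"delta_pos": [0,0,-9.2],"turn": 0,"jaw": 9.1}

```text
time_s: 19.18
ee_pos: [0.6411, -0.1235, 0.303]
tool_rot: [[-0.355, 0.935, 0.016], [0.935, 0.355, -0.002], [-0.007, 0.014, -1.0]]
force: [0.6, 0.3, -1.2]
width: 0.921
```

```bash
python3 - <<'E'
from h import *
d,c,q=look("small_oval","stone",None,"s4",[.641,-.1224,.014,21])
w=np.radians(305); o=np.array([.4553,-.150]); g=o-.045*np.array([np.cos(w),np.sin(w)]); print(g)
go(g[0],g[1],.30,35)
E
```

```text
small_oval stone blob [254. 191.] area 1398 [ 6.41300e-01 -1.24800e-01  1.40000e-02  2.15587e+01] 1.67
[ 0.42948906 -0.11313816]
t 19.2333 tcp [ 0.6403 -0.1233  0.3009] yaw 110.8 j6 -121.9 width 8.89 F [ 0.   0.  -0.9]
delta cm [  8.43 -19.34  -0.17] turn 75.8  alt -104.2
```

View pics/s4.png

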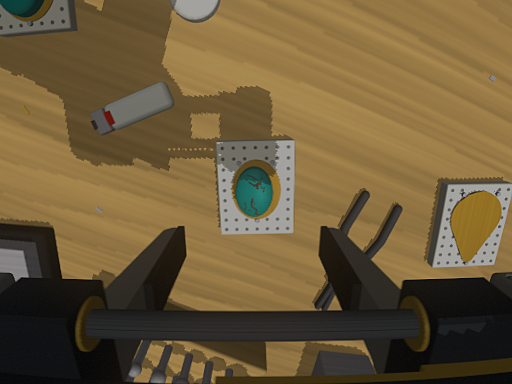

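The small oval sits about 1.5–2 mm left of the brass centre at (254,191), well inside 8 mm. Next is the pear.

Request:
apply_moves:
  deltas:
    - {"delta_pos": [8.4,-19.3,0],"turn": 75.8,"jaw": 9.1}
    - {"delta_pos": [8.4,-19.3,0],"turn": 75.8,"jaw": 9.1}
    - {"delta_pos": [8.4,-19.3,0],"turn": 75.8,"jaw": 9.1}
    - {"delta_pos": [8.4,-19.3,0],"turn": 75.8,"jaw": 9.1}
    - {"delta_pos": [8.4,-19.3,0],"turn": 75.8,"jaw": 9.1}
    - {"delta_pos": [8.4,-19.3,0],"turn": 75.8,"jaw": 9.1}
    - {"delta_pos": [8.4,-19.3,0],"turn": 75.8,"jaw": 9.1}
    - {"delta_pos": [8.4,-19.3,0],"turn": 75.8,"jaw": 9.1}
    - {"delta_pos": [8.4,-19.3,0],"turn": 75.8,"jaw": 9.1}
    - {"delta_pos": [8.4,-19.3,0],"turn": 75.8,"jaw": 9.1}
    - {"delta_pos": [8.4,-19.3,0],"turn": 75.8,"jaw": 9.1}
    - {"delta_pos": [8.4,-19.3,0],"turn": 75.8,"jaw": 9.1}

```text
time_s: 20.23
ee_pos: [0.4293, -0.1131, 0.2969]
tool_rot: [[0.821, 0.571, 0.01], [0.571, -0.821, -0.0], [0.008, 0.006, -1.0]]
force: [-0.7, 0.7, 0.2]
width: 0.992
```

```bash
python3 - <<'E'
from h import *
import pickle
d=grab("wrist"); px=proj(d,[[.43,-.115,.008]])[0]
d,c,q=look("pear","stone",px,"p1",[.4553,-.150,0,305])
v=[(d,c)]
for n,p in(("w1",(203,143)),("w3",(480,221))):
    D=pickle.load(open(n+".pkl","rb")); v.append((D,contour(blob(mask(D,"stone"),p)[0])))
print(fit(v,"pear","stone",[.4553,-.150,.005,np.radians(305)]))
w=np.radians(q[3]); g=q[:2]-.044*np.array([np.cos(w),np.sin(w)])
go(g[0],g[1],.1935,q[3]+90)
E
```

```text
pear stone blob [248. 197.] area 1859 [ 4.556000e-01 -1.506000e-01  0.000000e+00  3.056803e+02] 1.48
(array([ 4.55427459e-01, -1.50293928e-01,  2.46682271e-05,  3.05163349e+02]), np.float64(6.503531217586845))
t 20.3333 tcp [ 0.4296 -0.1132  0.2972] yaw 35.2 j6 -50.3 width 9.1 F [-0.3  0.6  1.3]
delta cm [-0.15  0.09 10.37] turn -0.5  alt 179.5
```

View pics/p1.png

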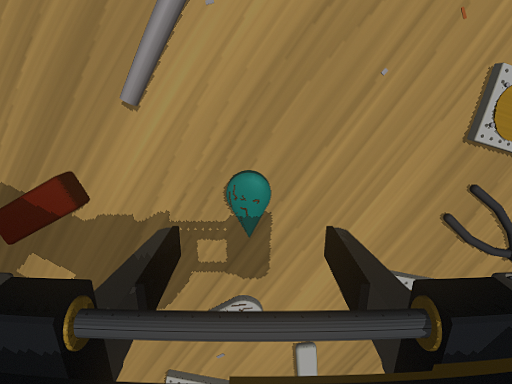

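The pear's round end is at (249,190), its point is down at (249,237), and the sides are clear. Gripping at the widest place.

Request:
apply_moves:
  deltas:
    - {"delta_pos": [-0.1,0.1,4],"turn": -0.5,"jaw": 9.1}
    - {"delta_pos": [-0.1,0.1,7.5],"turn": -0.5,"jaw": 8}
    - {"delta_pos": [-0.1,0.1,9.4],"turn": -0.5,"jaw": 7}
    - {"delta_pos": [-0.1,0.1,10.3],"turn": -0.5,"jaw": 6}
    - {"delta_pos": [-0.1,0.1,10.4],"turn": -0.5,"jaw": 5}
    - {"delta_pos": [-0.1,0.1,10.4],"turn": -0.5,"jaw": 3}
    - {"delta_pos": [-0.1,0.1,10.4],"turn": -0.5,"jaw": 2}
    - {"delta_pos": [-0.1,0.1,10.4],"turn": -0.5,"jaw": 2}
    - {"delta_pos": [-0.1,0.1,10.4],"turn": -0.5,"jaw": 2}
    - {"delta_pos": [-0.1,0.1,10.4],"turn": -0.5,"jaw": 2}
    - {"delta_pos": [-0.1,0.1,10.4],"turn": -0.5,"jaw": 2}
  grip_force: 22

```text
time_s: 21.25
ee_pos: [0.431, -0.1147, 0.1943]
tool_rot: [[0.812, 0.583, 0.013], [0.583, -0.812, -0.001], [0.01, 0.008, -1.0]]
force: [-0.1, -0.5, 8.3]
width: 0.438
```

```bash
python3 - <<'E'
from h import *
w=np.radians(21.9); g=np.array([.6297,.1109])-.044*np.array([np.cos(w),np.sin(w)]); print(g)
go(g[0],g[1],.26,111.9)
E
```

```text
[0.5888752  0.09448854]
t 21.25 tcp [ 0.431  -0.1147  0.1943] yaw 35.7 j6 -51.0 width 4.03 F [-0.1 -0.5  8.3]
delta cm [25.09 -7.74 -6.39] turn -76.2  alt 103.8
```

Request:
apply_moves:
  deltas:
    - {"delta_pos": [0,0,-1.5],"turn": 0,"jaw": 2}
    - {"delta_pos": [0,0,-4.5],"turn": 0,"jaw": 2}
    - {"delta_pos": [1,-0.5,-6.4],"turn": -6,"jaw": 2}
    - {"delta_pos": [4,-1.5,-6.4],"turn": -13,"jaw": 2}
    - {"delta_pos": [7,-2.5,-6.4],"turn": -20,"jaw": 2}
    - {"delta_pos": [10,-3.5,-6.4],"turn": -27,"jaw": 2}
    - {"delta_pos": [13,-4.5,-6.4],"turn": -34,"jaw": 2}
    - {"delta_pos": [16,-5.5,-6.4],"turn": -41,"jaw": 2}
    - {"delta_pos": [19,-6.2,-6.4],"turn": -48,"jaw": 2}
    - {"delta_pos": [22,-7,-6.4],"turn": -55,"jaw": 2}
    - {"delta_pos": [24,-7.5,-6.4],"turn": -62,"jaw": 2}
    - {"delta_pos": [25.1,-7.7,-6.4],"turn": -69,"jaw": 2}

```text
time_s: 22.25
ee_pos: [0.5906, 0.0965, 0.2606]
tool_rot: [[-0.261, 0.965, 0.015], [0.965, 0.261, -0.0], [-0.004, 0.014, -1.0]]
force: [0.6, -0.8, -0.5]
width: 0.441
```

```bash
python3 - <<'E'
from h import *
go(.5889,.0945,.26,111.9)
E
```

```text
t 22.25 tcp [0.5906 0.0965 0.2606] yaw 105.1 j6 -95.8 width 4.06 F [ 0.6 -0.8 -0.5]
delta cm [-0.14 -0.22  0.06] turn -6.8  alt 173.2
```

Request:
apply_moves:
  deltas:
    - {"delta_pos": [-0.1,-0.2,0.1],"turn": -6.8,"jaw": 2}
    - {"delta_pos": [-0.1,-0.2,0.1],"turn": -6.8,"jaw": 2}
    - {"delta_pos": [-0.1,-0.2,0.1],"turn": -6.8,"jaw": 2}

```text
time_s: 22.5
ee_pos: [0.5887, 0.095, 0.2596]
tool_rot: [[-0.37, 0.929, 0.014], [0.929, 0.37, -0.0], [-0.006, 0.013, -1.0]]
force: [-0.3, -0.3, -0.7]
width: 0.443
```

```bash
python3 - <<'E'
from h import *
s=manip.sense(); uz=s["ee_pos"][2]-.1943
d=grab("wrist")
d,c,q=look("pear","stone",(252,230),"p2",[.6297,.1109,uz,21.9])
go(.5889,.0945,.2083,111.9)
E
```

```text
pear stone blob [252. 243.] area 4333 [ 0.6315  0.1088  0.0653 20.3625] 1.56
t 22.6 tcp [0.5886 0.0947 0.2597] yaw 111.7 j6 -102.5 width 4.06 F [-0.3 -0.2 -0.1]
delta cm [ 0.   -0.05  5.14] turn -0.2  alt 179.8
```

View pics/p2.png

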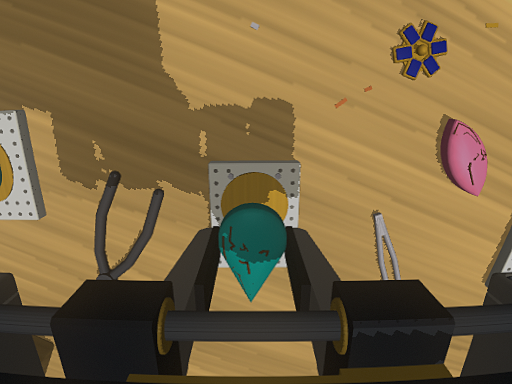

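The held pear (point at (251,300)) is about 2 mm and 1.5° off. I'll correct that while lowering.

Request:
apply_moves:
  deltas:
    - {"delta_pos": [0.1,-0.15,2],"turn": -1.7,"jaw": 2}
    - {"delta_pos": [0.15,-0.15,4],"turn": -1.7,"jaw": 2}
    - {"delta_pos": [0.15,-0.15,4.7],"turn": -1.7,"jaw": 2}
    - {"delta_pos": [0.15,-0.15,5.1],"turn": -1.7,"jaw": 2}
    - {"delta_pos": [0.15,-0.15,5.2],"turn": -1.7,"jaw": 2}
    - {"delta_pos": [0.15,-0.15,5.22],"turn": -1.7,"jaw": 2}
    - {"delta_pos": [0.15,-0.15,5.22],"turn": -1.7,"jaw": 2}

```text
time_s: 23.18
ee_pos: [0.5877, 0.0953, 0.2082]
tool_rot: [[-0.395, 0.919, 0.015], [0.919, 0.395, -0.0], [-0.006, 0.014, -1.0]]
force: [0.1, -0.2, -0.3]
width: 0.445
```

Request:
apply_moves:
  deltas:
    - {"delta_pos": [0,0,0.06],"turn": 0,"jaw": 2}
    - {"delta_pos": [0,0,0.08],"turn": 0,"jaw": 2}
    - {"delta_pos": [0,0,0.08],"turn": 0,"jaw": 2}

```text
time_s: 23.43
ee_pos: [0.5881, 0.0952, 0.208]
tool_rot: [[-0.395, 0.919, 0.016], [0.919, 0.395, -0.0], [-0.007, 0.015, -1.0]]
force: [-1.2, -0.9, 4.7]
width: 0.444
```

Request:
apply_moves:
  deltas:
    - {"delta_pos": [0,0,0],"turn": 0,"jaw": 4.3}
    - {"delta_pos": [0,0,0],"turn": 0,"jaw": 5}
    - {"delta_pos": [0,0,0],"turn": 0,"jaw": 6}
    - {"delta_pos": [0,0,0],"turn": 0,"jaw": 6.5}
    - {"delta_pos": [0,0,0],"turn": 0,"jaw": 6.5}
    - {"delta_pos": [0,0,-1.5],"turn": 0,"jaw": 6.5}
    - {"delta_pos": [0,0,-5],"turn": 0,"jaw": 8}
    - {"delta_pos": [0,0,-9],"turn": 0,"jaw": 9.1}
    - {"delta_pos": [-3,-8,-15],"turn": 0,"jaw": 9.1}
    - {"delta_pos": [-3,-8,-19],"turn": 0,"jaw": 9.1}
    - {"delta_pos": [-3,-8,-19],"turn": 0,"jaw": 9.1}
    - {"delta_pos": [-3,-8,-19],"turn": 0,"jaw": 9.1}

```text
time_s: 24.43
ee_pos: [0.5223, 0.0346, 0.4019]
tool_rot: [[-0.394, 0.919, 0.021], [0.919, 0.394, -0.0], [-0.009, 0.02, -1.0]]
force: [0.6, 0.9, 0.3]
width: 0.992
```

```bash
cat > fin.py <<'E'
from h import *
import pickle
d=grab("wrist"); cv2.imwrite("pics/f1.png",d["image"][:,:,::-1]); D=grab("scene"); cv2.imwrite("pics/f2.png",D["image"][:,:,::-1])
print(manip.sense()["time_s"],manip.sense()["ee_pos"])
P=dict(pear=[.6297,.1109,21.9],navette=[.5348,.3605,11.7],small_oval=[.641,-.1224,21],large_oval=[.535,-.3693,17.4])
for n,(x,y,w) in P.items():
    o=-.035 if n=="pear" else 0; a=np.radians(w)
    ctr=[x+o*np.cos(a),y+o*np.sin(a),.022]
    px=proj(d,[ctr])[0]
    if not(15<px[0]<497 and 5<px[1]<225): print(n,"not in view",px); continue
    m,c,st=blob(mask(d,"stone"),px); q,e=fit([(d,contour(m))],n,"stone",[x,y,.014,np.radians(w)],False)
    m2=mask(d,"stone")|mask(d,"plate"); m2,_,_=blob(m2,px)
    q2,e2=fit([(d,contour(m2))],n,"plate",[x,y,.014,np.radians(w)],False)
    print(n,px.round(),"stone",q.round(4),round(e,1),"plate",q2.round(4),round(e2,1),"diff mm",np.hypot(*(q-q2)[:2])*1000)
# brooch: purple/blue pixels in the scene camera then and now
def br(I):
    h=cv2.cvtColor(I["image"],cv2.COLOR_RGB2HSV); m=((h[...,0]>110)&(h[...,0]<135)&(h[...,1]>80)).astype(np.uint8)
    m[:,:320]=0;m[:,350:]=0;m[:165]=0;m[195:]=0; ys,xs=np.nonzero(m); return len(xs),xs.mean(),ys.mean()
print(br(pickle.load(open("scene.pkl","rb"))),br(D))
E
python3 fin.py
```

```text
24.5333 [0.52325861 0.03553757 0.399122  ]
pear not in view [276.88672931 237.04984731]
navette not in view [462.8233199  265.47367178]
small_oval [108. 203.] stone [ 6.44100e-01 -1.26400e-01  1.40000e-02  2.55768e+01] 3.9 plate [ 0.641  -0.1236  0.014   5.5442] 1.0 diff mm 4.1183645154317645
large_oval not in view [-51.90912749  51.98463408]
(16, np.float64(333.75), np.float64(179.5625)) (14, np.float64(333.92857142857144), np.float64(179.28571428571428))
```

View pics/f1.png

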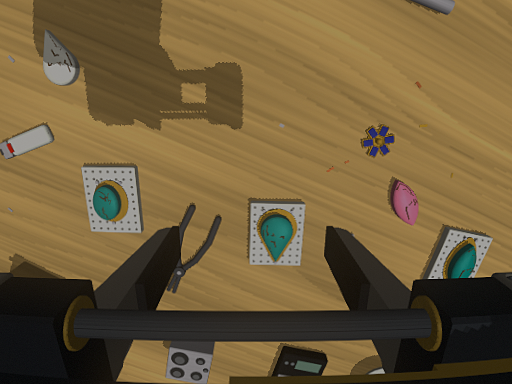

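View pics/f2.png

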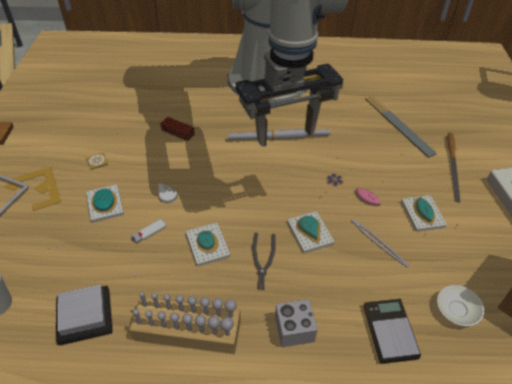

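The final pictures show all four stones on their plates and the brooch unmoved (333.9,179.3 now against 333.8,179.6 at the start). The oblique small oval reading isn't good enough, so I'll re-measure from the overhead pictures, then look straight down on the pear.

```bash
python3 - <<'E'
from h import *
import pickle
P=dict(n4=("navette",.5348,.3605,11.7),s4=("small_oval",.641,-.1224,21),l4=("large_oval",.535,-.3693,17.4))
for f,(n,x,y,w) in P.items():
    d=pickle.load(open(f+".pkl","rb")); px=proj(d,[[x,y,.022]])[0]
    m,_,_=blob(mask(d,"stone"),px); q,e=fit([(d,contour(m))],n,"stone",[x,y,.014,np.radians(w)],False)
    h=cv2.cvtColor(d["image"],cv2.COLOR_RGB2HSV).astype(int)
    br=((h[...,0]>12)&(h[...,0]<26)&(h[...,1]>165)).astype(np.uint8)*255
    m2=cv2.morphologyEx(br|mask(d,"stone"),cv2.MORPH_CLOSE,np.ones((3,3))); m2,_,st=blob(m2,px)
    q2,e2=fit([(d,contour(m2))],n,"plate",[x,y,.014,np.radians(w)],False)
    v=d["image"].copy()
    for k,c,z in((n,(255,0,0),"stone"),(n,(255,0,255),"plate")):
        Q=q if z=="stone" else q2; a=np.radians(Q[3]);R=np.array([[np.cos(a),-np.sin(a)],[np.sin(a),np.cos(a)]]);M=model(n,z)
        pp=proj(d,np.c_[M[:,:2]@R.T+Q[:2],M[:,2]+.014]); cv2.polylines(v,[cv2.convexHull(pp.astype(np.int32))],True,c,1)
    cv2.imwrite(f"pics/c_{f}.png",cv2.resize(v[120:250,180:330,::-1],None,fx=4,fy=4,interpolation=0))
    print(n,q.round(4),round(e,2),q2.round(4),round(e2,2),((q-q2)[:2]*1000).round(1))
a=np.radians(21.9); go(.6297-.035*np.cos(a),.1109-.035*np.sin(a),.30,111.9)
E
```

```text
navette [ 0.5361  0.3604  0.014  11.8323] 1.64 [ 0.5341  0.3608  0.014  11.3837] 1.59 [ 2.  -0.4]
small_oval [ 6.41300e-01 -1.24800e-01  1.40000e-02  2.15587e+01] 1.67 [ 6.40700e-01 -1.22900e-01  1.40000e-02  2.24776e+01] 1.36 [ 0.6 -1.9]
large_oval [ 5.36700e-01 -3.70300e-01  1.40000e-02  1.76677e+01] 1.6 [ 5.33800e-01 -3.71400e-01  1.40000e-02  2.11771e+01] 1.37 [2.9 1.1]
t 24.5333 tcp [0.5233 0.0355 0.3991] yaw 113.2 j6 -109.4 width 9.15 F [-0.2  0.1 -0.7]
delta cm [ 2.9   9.06 10.06] turn 1.3  alt -178.7
```

View pics/c_s4.png

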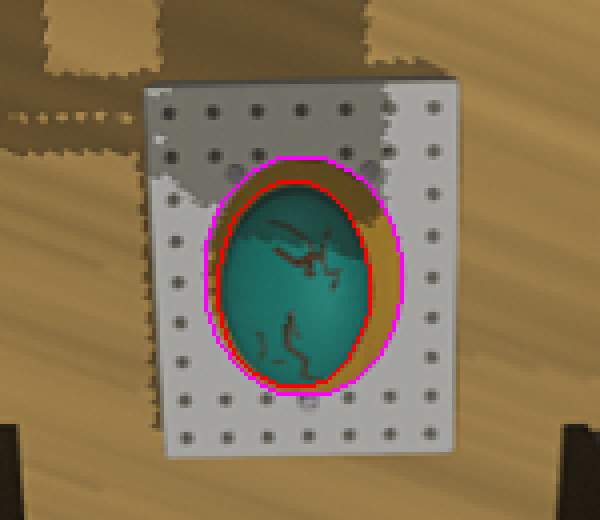

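All three are within about 3 mm. The overlay shows the small oval's outline well inside the brass, with the wider margin on its right. Now overhead of the pear.

Request:
apply_moves:
  deltas:
    - {"delta_pos": [2.9,9,5],"turn": 1.3,"jaw": 9.1}
    - {"delta_pos": [2.9,9,10],"turn": 1.3,"jaw": 9.1}
    - {"delta_pos": [2.9,9,10],"turn": 1.3,"jaw": 9.1}
    - {"delta_pos": [2.9,9,10],"turn": 1.3,"jaw": 9.1}
    - {"delta_pos": [2.9,9,10],"turn": 1.3,"jaw": 9.1}

```text
time_s: 24.95
ee_pos: [0.5963, 0.099, 0.2955]
tool_rot: [[-0.374, 0.927, 0.013], [0.927, 0.374, -0.001], [-0.006, 0.012, -1.0]]
force: [-0.7, 0.6, -0.6]
width: 0.993
```

```bash
python3 - <<'E'
from h import *
n,x,y,w="pear",.6297,.1109,21.9
d=grab("wrist"); a=np.radians(w); px=proj(d,[[x-.035*np.cos(a),y-.035*np.sin(a),.022]])[0]
m,_,_=blob(mask(d,"stone"),px); q,e=fit([(d,contour(m))],n,"stone",[x,y,.014,np.radians(w)],False)
h=cv2.cvtColor(d["image"],cv2.COLOR_RGB2HSV).astype(int)
br=((h[...,0]>12)&(h[...,0]<26)&(h[...,1]>165)).astype(np.uint8)*255
m2,_,_=blob(cv2.morphologyEx(br|mask(d,"stone"),cv2.MORPH_CLOSE,np.ones((3,3))),px)
q2,e2=fit([(d,contour(m2))],n,"plate",[x,y,.014,np.radians(w)],False)
print(q.round(4),e,q2.round(4),e2,((q-q2)[:2]*1000).round(1)); cv2.imwrite("pics/p4.png",d["image"][:,:,::-1])
E
```

```text
[6.30700e-01 1.10600e-01 1.40000e-02 2.25386e+01] 1.314880738037005 [6.2980e-01 1.1060e-01 1.4000e-02 2.2023e+01] 1.1936615948307465 [ 0.9 -0.1]
```

View pics/p4.png

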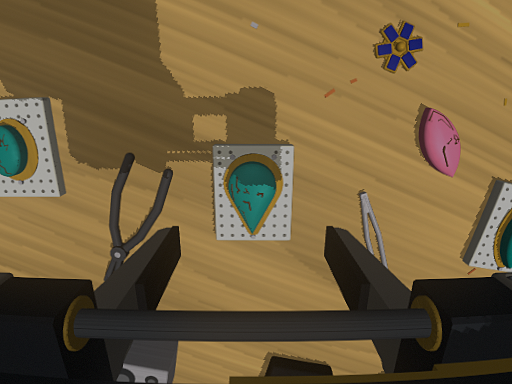

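The pear is centred at (252,195) with its point over the plate's point, within 1 mm and 0.5°. Handing in.

```bash
python3 -c "
from plant import manip
print(manip.sense()['time_s'], manip.close_job())"
```

```text
the job is handed in; nothing more can be done
25.0 None
```

All four stones are on the brass of their own shape, dome up. I set each one down with only light contact before opening the jaws. I handed the job in at 25.0 s with the gripper open and clear of everything; the interface gives no verdict.

My last overhead checks, stone against plate (limits 8 mm and about 12°):

| Stone | Offset | Angle difference |
|---|---|---|
| Pear (point over the plate's point) | about 1 mm | 0.5° |
| Navette | about 2 mm | 0.5° |
| Small oval | about 2 mm | 1° |
| Large oval | about 3 mm | 3.5° |

- **Brooch:** it did not move measurably; in the scene camera it shifted under 0.5 px.
- **Decoys:** I never handled the white pear or the pink navette.

Some checks disagreed:
- **Small oval:** a later oblique view gave about 4 mm and a large angle difference. I discounted it because the fit was poor at that angle and used the overhead picture.
- **Large oval:** the plate was partly in the arm's shadow. The plate angle from before the stone was placed agrees with the stone to 0.3°, so the 3.5° probably comes from the shadow.
- **Stone heights:** the two-view fits put the stones within about 3 mm of bench level.
- **Plate heights:** the pear and navette plates came out near 11 mm, not the stated 14 mm. Contact when setting down agreed with 14 mm. I did not measure the two oval plates' heights reliably, because the scene-camera fits for the plates failed.

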